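# Find the radius leaves that fit a plate's nose and hollow

## Task

Check the steel plate on the sloping stand with the radius leaves from the rubber mat. First take the leaf with the hollowed edge that matches the plate's rounded nose, hold it flat to the slope and press it snugly home on the nose for about half a second, so that it could not rock, then lay it flat in the steel tray; after that do the same with the round-ended leaf that matches the plate's hollow. Both fitting leaves end lying flat on the tray's floor, the other two lying on the mat, and the vial, the small flask and the petri dish must not be pushed about.

Things in the scene. Friction and masses are not known exactly. Their poses are not given: they have to be found in the camera images.
- stand: fixed grey stand on the bench, 160 (x) x 210 (y) x 110 mm; its smooth, slippery upper face slopes at 30 degrees and rises away from the robot along the stand's +x. Origin: centre of its underside
- plate: fixed steel plate 14 mm thick (screw heads to 19 mm near its top) on the sloping face. Origin: middle of the face's lower edge, on its surface; x runs up the slope, y left across it, z square out of it. Face: x 0 to 185, y -105 to 105 mm, bare below the plate. Plate: straight lower edge at x = 118, top at 176 mm; the nose sticks out 30 mm toward -x, the hollow is 9 mm deep
- nose_arc (a point): centre of the plate's rounded nose (convex, radius 34 mm, right half of the plate), 4 mm above the sloping face; same axes as plate. The nose's tip lies 34 mm from here toward -x (down the slope)
- hollow_arc (a point): centre of the plate's hollow (concave arc, radius 24 mm, 100 degrees long, left half of the plate), 4 mm above the sloping face; same axes as plate. The hollow's deepest point lies 24 mm from here toward +x (up the slope)
- leaf_c34_grip (a point): middle of the grip bar of an aluminium leaf: flat plate 8 mm thick, 70 wide (y), back edge at x = -40 mm; black upright grip bar 56 (x) x 20 (y) mm, from 8 to 42 mm above the underside. This point: 30 mm above the underside; x toward the working edge, z up. Working edge: a 100 degree concave notch of radius 34.6 mm (53 mm across), deepest at x = 30 mm, horns reaching x = 42 mm. It fits the nose
- leaf_c34_arc (a point): centre of the working arc of that leaf, half-way through its thickness (4 mm above its underside); same axes as the leaf. 64.6 mm ahead (+x) of the grip bar's middle; seated on the nose it coincides with nose_arc
- leaf_c34: the same leaf as a body; origin on its underside, below the middle of its grip bar. It weighs about 0.16 kg
- leaf_c24_grip (a point): middle of the grip bar of an aluminium leaf: flat plate 8 mm thick, 70 wide (y), back edge at x = -40 mm; black upright grip bar 56 (x) x 20 (y) mm, from 8 to 42 mm above the underside. This point: 30 mm above the underside; x toward the working edge, z up. Working edge: a 100 degree concave notch of radius 24.6 mm (38 mm across), deepest at x = 30 mm. It does not fit the nose
- leaf_c24: the same leaf as a body; origin on its underside, below the middle of its grip bar
- leaf_v24_grip (a point): middle of the grip bar of an aluminium leaf: flat plate 8 mm thick, 70 wide (y), back edge at x = -40 mm; black upright grip bar 56 (x) x 20 (y) mm, from 8 to 42 mm above the underside. This point: 30 mm above the underside; x toward the working edge, z up. Working end: a tongue 47 mm wide with a half-round end of radius 23.4 mm, tip at x = 54 mm. It fits the hollow
- leaf_v24_arc (a point): centre of the working arc of that leaf, half-way through its thickness (4 mm above its underside); same axes as the leaf. 30.6 mm ahead (+x) of the grip bar's middle; seated in the hollow it coincides with hollow_arc
- leaf_v24: the same leaf as a body; origin on its underside, below the middle of its grip bar. It weighs about 0.16 kg
- leaf_v34_grip (a point): middle of the grip bar of an aluminium leaf: flat plate 8 mm thick, 70 wide (y), back edge at x = -40 mm; black upright grip bar 56 (x) x 20 (y) mm, from 8 to 42 mm above the underside. This point: 30 mm above the underside; x toward the working edge, z up. Working end: half-round over its whole width, radius 33.4 mm, tip at x = 54 mm. It does not fit the hollow
- leaf_v34: the same leaf as a body; origin on its underside, below the middle of its grip bar
- mat: fixed black rubber mat, 270 (x) x 250 (y) x 3 mm; origin at the centre of its underside. The four leaves start on it, in any order, working edges roughly away from the robot
- tray_floor (a point): centre of the inner floor of a fixed low steel tray, 250 (x) x 135 (y) x 14 mm outside, walls 3 mm, floor 3 mm above the bench; x and y along its sides. Two leaves fit one behind the other along x
- vial: bystander: glass vial, 23 mm across, 62 mm tall; origin at its underside
- flask_small_b: bystander: small conical flask, 62 mm across, 104 mm tall; origin at its underside
- petri_2: bystander: petri dish, 61 mm across, 15 mm high; origin at its underside
Mind the look-alikes: they are no part of the job. What is shaped like the leaf_c34 but turquoise is not meant.

How it is judged:
On the way, in this order (a step that is already met when the one before it is completed fails the run):
1. the matching hollowed leaf is pressed home on the rounded nose, flat to the slope (distance between leaf_c34_arc and nose_arc below 0.004 m and angle between the z axis of leaf_c34_arc and the z axis of plate, either way round below 0.12 rad and contact force between leaf_c34 and plate above 1 N), for 0.3 s.
2. that leaf lies flat in the tray, let go (x of leaf_c34_grip in the frame of tray_floor between -0.09 and 0.09 m and y of leaf_c34_grip in the frame of tray_floor between -0.045 and 0.045 m and z of leaf_c34_grip in the frame of tray_floor between 0.025 and 0.035 m and angle between leaf_c34_grip's own z axis and vertical below 0.08 rad and linear speed of leaf_c34 below 0.02 m/s and contact force between leaf_c34 and the fingers below 0.05 N), for 0.2 s.
3. the matching round-ended leaf is pressed home in the hollow, flat to the slope (distance between leaf_v24_arc and hollow_arc below 0.004 m and angle between the z axis of leaf_v24_arc and the z axis of plate, either way round below 0.12 rad and contact force between leaf_v24 and plate above 1 N), for 0.3 s.
At the end, for the whole second after the job is handed in: the two fitting leaves lie flat (within 0.08 rad) and still on the tray's floor, inside its walls; the other two lie flat on the mat. On the way each fitting leaf was pressed against its arc with over 1 N for 0.3 s, arc centres within 4 mm, flat to the slope within 0.12 rad (x of leaf_c34_grip in the frame of tray_floor between -0.09 and 0.09 m and y of leaf_c34_grip in the frame of tray_floor between -0.045 and 0.045 m and z of leaf_c34_grip in the frame of tray_floor between 0.025 and 0.035 m and angle between each of leaf_c34_grip, leaf_v24_grip, leaf_c24_grip, leaf_v34_grip's own z axis and vertical below 0.08 rad and linear speed of each of leaf_c34, leaf_v24, leaf_c24, leaf_v34 below 0.02 m/s and x of leaf_v24_grip in the frame of tray_floor between -0.09 and 0.09 m and y of leaf_v24_grip in the frame of tray_floor between -0.045 and 0.045 m and z of leaf_v24_grip in the frame of tray_floor between 0.025 and 0.035 m and x of leaf_c24_grip in the frame of mat between -0.135 and 0.135 m and y of leaf_c24_grip in the frame of mat between -0.125 and 0.125 m and z of leaf_c24_grip in the frame of mat between 0.031 and 0.036 m and x of leaf_v34_grip in the frame of mat between -0.135 and 0.135 m and y of leaf_v34_grip in the frame of mat between -0.125 and 0.125 m and z of leaf_v34_grip in the frame of mat between 0.031 and 0.036 m); the robot touches nothing.
It fails at once if the vial is moved by more than 30 mm or tipped (distance of vial from where it was at the start of the episode above 0.03 m or angle between vial's own z axis and vertical above 0.5 rad).
It fails at once if the flask_small_b is moved by more than 30 mm or tipped (distance of flask_small_b from where it was at the start of the episode above 0.03 m or angle between flask_small_b's own z axis and vertical above 0.5 rad).
It fails at once if the petri_2 is moved by more than 30 mm or tipped (distance of petri_2 from where it was at the start of the episode above 0.03 m or angle between petri_2's own z axis and vertical above 0.5 rad).
It also fails if it takes over 72 s, if anything falls off the work surface, if the arm or the gripper's body presses on something with over 40 N, if the wrist force passes 120 N, or if a joint passes its speed limit or range.

## Robot

A 6-joint arm with a two-finger parallel gripper is mounted at the origin on a cart in front of the work surface, level with it; the furniture and walls round the work are solid. World frame = base frame: x ahead of the robot, y to its left, z up, the work surface at z = 0. Lengths are in m, angles in rad, forces in N, time in s.
With the tool pointing down it reaches from about 0.325 to 0.9 m from the base axis. Payload 6.1 kg.
Tool frame: the origin (TCP) lies at the very end of the fingers, on their centre line; the grasp point (between the pads) lies 19 mm behind it (bot.grasp_offset is the distance from the TCP to the grasp point, in m); x points along the fingers, y is the direction in which the jaws open and shut, and the axes are right-handed (so a half turn about x gives the same grasp; the last joint's range is limited). The gripper opens to 87 mm and grips with 3 to 60 N. Pads are 19 mm wide; open, the fingers measure 117 mm over their backs; the gripper's body (75 mm by 190 mm) begins 51 mm behind the grasp point.
Start: joints at [-1.342, 0.22, 1.526, -0, 1.395, -0.126], TCP at [0.217, -0.586, 0.223] pointing down, gripper open.
Joint ranges: [-2.98, 2.98], [-0.91, 2.08], [0.09, 2.57], [-1.24, 4.39], [0.2, 2.65], [-2.68, 2.68]. Speed limits (rad/s): [2.57, 2.57, 3.01, 3.14, 3.14, 3.14].

## Interface

Orientations are given as a rotation vector (axis times angle).
In Python, from workcell import bot gives the robot as it stands. The module is installed in compiled form; this text tells all that it offers.
- The arm moves only by the tool play_rows, never from a script. Its argument "steps" is text: rows parted by semicolons, each of 6 numbers parted by spaces: the shift along the tool's x, y, z as a fraction of full scale, then the turn, a rotation vector about the tool's x, y, z as a fraction of full scale. In form: x y z ax ay az; .... A call has 1 to 8 rows; each row shifts and turns the pose as measured when the row begins, along the tool's axes as they then stand; what a row does not reach is not made up. Full scale, the value 1, is 25 cm for a shift and pi rad for a turn. A row lasts 1/10 s, in which the tool goes at most 50 mm and 8.59 degrees, less where a joint would pass 70% of its speed; a pose out of reach is approached as far as the arm can. A call with a number of a shift or a turn outside -1 to 1 is refused whole. A call with a gripper value outside its range is refused whole. "hand" is the closure in counts, from 0 (fully open) to 255 (shut), set as the call begins (left out, the last holds). The fingers move at their own pace and stop on an object; the grip force is fixed at half the most. Time passes only in rows, so rows that do not move let the fingers close. It gives the time, the measured TCP pose, the force and the opening at its end, in the units of the state.
- bot.get_obs(): the state, without advancing time (a new reading comes with each control period).
- bot.snapshot(name): name is "scene" or "top" or "wrist"; returns the picture (480x640x3 uint8, red, green, blue); there is no depth.
- bot.get_calibration(name): a dict with "fov_y" (degrees; the focal length in pixels is half the picture's height over the tangent of half this angle, whatever the lens; pixels are square), "cx", "cy" (the principal point, pixels), "world_from_camera" (4x4, takes a point from camera to world coordinates). Camera axes: x right, y up, looking along -z (the intrinsics and any distortion apply to the point x, -y, -z); pixel columns grow to the right and rows downward; lengths in m; the calibration is good to about 2 mm. A picture is of the moment at which its call begins: read the wrist's pose just before it. get_calibration takes no time and is no camera call; for the wrist camera it gives the pose at the moment of the call.
- bot.finish_job(): hands the job in, once; it reports no verdict.
The state is a dict: "t": time; "joint_positions": joint angles; "joint_velocities": joint speeds; "joint_efforts": joint torques, N m; "ee_pos": TCP position; "orientation": TCP orientation; "force": force on the tool from outside, world axes, zero at the start; "ft_torque": the same for the moment, N m; "width": finger opening in m.
Only numpy, scipy, OpenCV 4.12 (cv2) and the standard library are available. Lean on these libraries where they do the work, as an engineer would, in place of code of your own. Each camera call takes 0.05 s, during which the arm holds its last target.

## Working session

There is one attempt and no reset: what is moved stays moved. The work goes in short steps, Python scripts to look and compute and a tool call to move; the robot and the scene stay as the last step left them, time stands still between calls to the robot, and variables do not carry over. Pictures are saved under pics/ and viewed, and the job is handed in when it is done.

Besides the shell and the picture viewer there is one more tool, called after "Call:" as name(argument=value, ...) on one line, values as JSON. play_rows: Moves the arm, as the interface text tells. Shift numbers are shares of 25 cm and turn numbers shares of pi rad, none past 1 either way. Its arguments: {"type":"object","properties":{"steps":{"type":"string"},"hand":{"type":"number"}},"required":["steps"]}

```bash
ls; mkdir -p pics
python3 - <<'E'
from workcell import bot
import cv2, numpy as np
o=bot.get_obs(); print({k:np.round(v,3) for k,v in o.items()})
for n in ["scene","top"]:
    im=bot.snapshot(n); cv2.imwrite(f"pics/{n}0.png",im[:,:,::-1]); c=bot.get_calibration(n); print(n,c)
print(bot.grasp_offset)
E
```

```text
pics
{'t': np.float64(0.0), 'joint_positions': array([-1.342,  0.221,  1.528,  0.   ,  1.395, -0.126]), 'joint_velocities': array([ 0.   , -0.   , -0.001, -0.   , -0.001,  0.   ]), 'joint_efforts': array([-1.0000e-03, -4.9462e+01, -3.8738e+01,  7.0000e-02,  5.7000e-02,
       -0.0000e+00]), 'ee_pos': array([ 0.217, -0.585,  0.221]), 'orientation': array([ 2.029,  0.366, -2.029]), 'force': array([-0.051,  0.508, -0.549]), 'ft_torque': array([-0.04 ,  0.05 ,  0.012]), 'width': np.float64(0.087)}
scene {'fov_y': 44.15886966821833, 'cx': 313.12073084289585, 'cy': 237.36471455282162, 'world_from_camera': array([[-0.9006658 ,  0.15229074, -0.40695043, -0.02098   ],
       [-0.43393846, -0.36338055,  0.82441009,  1.33942333],
       [-0.02232785,  0.91910941,  0.39336924,  0.69822952],
       [ 0.        ,  0.        ,  0.        ,  1.        ]])}
top {'fov_y': 45.19740957861644, 'cx': 329.63076177104784, 'cy': 246.55508350484163, 'world_from_camera': array([[-0.02645111,  0.98345293, -0.17922244,  0.35674035],
       [-0.99961495, -0.02752515, -0.00350827,  0.05183395],
       [-0.00838334,  0.17906063,  0.98380232,  1.50388289],
       [ 0.        ,  0.        ,  0.        ,  1.        ]])}
0.0187
```

View pics/top0.png

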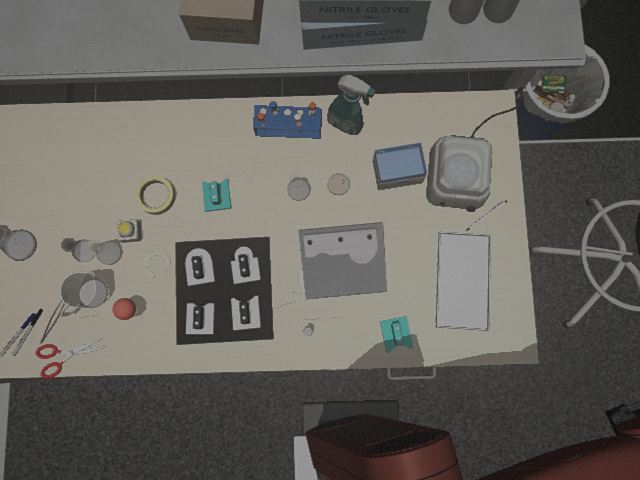

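View pics/scene0.png

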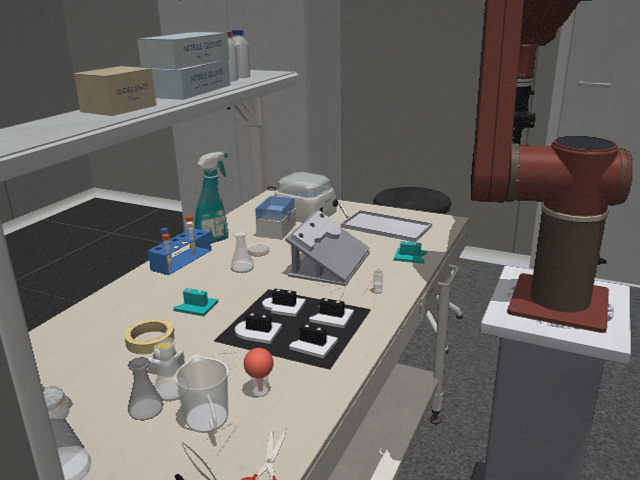

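```bash
cat > h.py <<'E'
import numpy as np, cv2
from scipy.spatial.transform import Rotation as R
from workcell import bot
def proj(c,P,H=480):
    f=H/2/np.tan(np.radians(c['fov_y'])/2); M=np.linalg.inv(c['world_from_camera'])
    p=np.atleast_2d(P)@M[:3,:3].T+M[:3,3]
    return np.c_[c['cx']+f*p[:,0]/-p[:,2], c['cy']-f*p[:,1]/-p[:,2]]
def ray(c,uv,H=480):
    f=H/2/np.tan(np.radians(c['fov_y'])/2); W=c['world_from_camera']
    uv=np.atleast_2d(np.asarray(uv,float))
    d=np.c_[(uv[:,0]-c['cx'])/f,-(uv[:,1]-c['cy'])/f,-np.ones(len(uv))]@W[:3,:3].T
    return W[:3,3],d
def onz(c,uv,z):
    o,d=ray(c,uv); return o+d*((z-o[2])/d[:,2])[:,None]
E
python3 - <<'E'
import cv2
im=cv2.imread('pics/top0.png')
a=im[230:350,170:280]; b=im[215:345,290:500]
cv2.imwrite('pics/cropA.png',cv2.resize(a,None,fx=5,fy=5,interpolation=cv2.INTER_CUBIC))
cv2.imwrite('pics/cropB.png',cv2.resize(b,None,fx=3.8,fy=3.8,interpolation=cv2.INTER_CUBIC))
E
```

```text
(no output)
```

View pics/cropA.png

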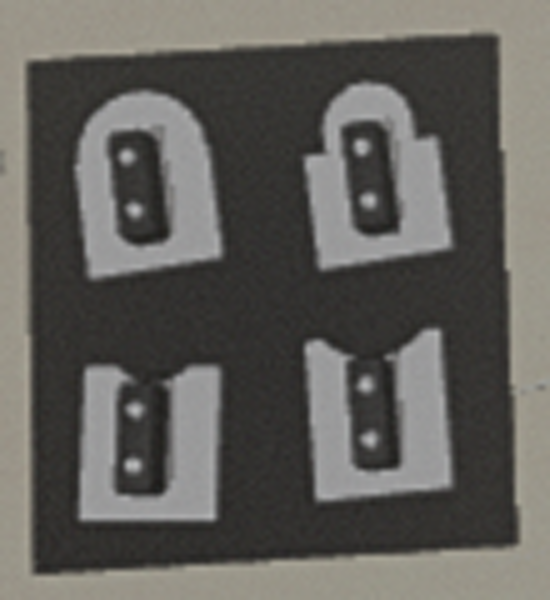

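View pics/cropB.png

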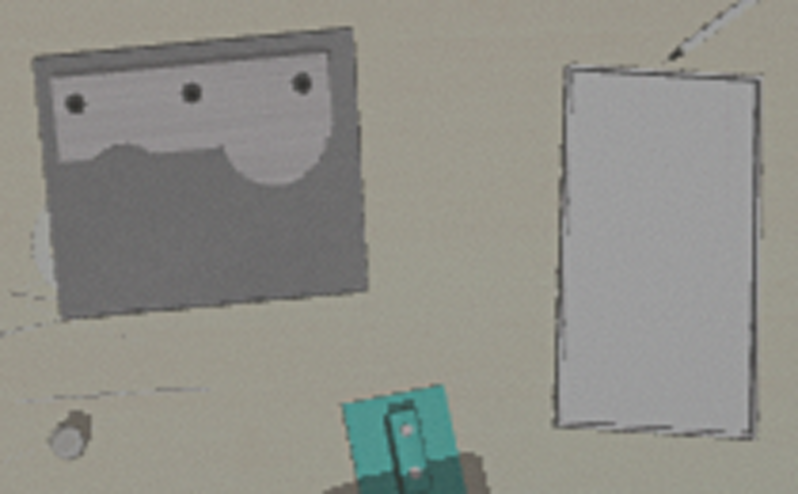

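Run:
```python
from h import *
c=bot.get_calibration('top'); np.set_printoptions(precision=4,suppress=True)
cb=lambda p:np.array(p)/3.8+[290-.4,215-.4]
ca=lambda p:np.array(p)/5+[170-.4,230-.4]
ST=[(63,319),(367,290),(33,57),(352,28)]
L=onz(c,cb(ST[:2]),.0175);U=onz(c,cb(ST[2:]),.110);print('stand',L,U)
d=L[0]-L[1];print('w',np.linalg.norm(d),np.arctan2(-d[0],d[1])); d=U[0]-U[1];print(np.linalg.norm(d),np.arctan2(-d[0],d[1]))
print('mid',L.mean(0),U.mean(0),np.linalg.norm(U.mean(0)-L.mean(0)))
T=onz(c,cb([(566,66),(760,78),(752,438),(556,426)]),.014);print('tray',T,T.mean(0),[np.linalg.norm(T[i]-T[i-1]) for i in range(4)])
M=onz(c,ca([(27,60),(498,35),(518,543),(34,573)]),.003);print('mat',M,M.mean(0),[np.linalg.norm(M[i]-M[i-1]) for i in range(4)])
# leaves screws
for n,s in dict(v34=[(128,157),(135,210)],v24=[(362,147),(369,201)],c24=[(136,410),(133,466)],c34=[(366,384),(370,439)]).items():
    S=onz(c,ca(s),.045); d=S[0]-S[1]; print(n,S.mean(0),np.linalg.norm(d),'yaw',np.arctan2(d[1],d[0]))
for n,p,z in [('vial',(307.5,331),.05)]: print(n,onz(c,p,z))
print('flask',onz(c,(299,188),.05),'petri',onz(c,(339,184),.015))
```

```text
stand [[ 0.493   0.1212  0.0175]
 [ 0.5071 -0.0857  0.0175]] [[ 0.6554  0.1331  0.11  ]
 [ 0.6688 -0.0749  0.11  ]]
w 0.20741514295498797 0.06793282197780814
0.2085048846329174 0.06444907398615018
mid [0.5    0.0177 0.0175] [0.6621 0.0291 0.11  ] 0.18699306263689178
tray [[ 0.6592 -0.2307  0.014 ]
 [ 0.6469 -0.3642  0.014 ]
 [ 0.4007 -0.3401  0.014 ]
 [ 0.4123 -0.2091  0.014 ]] [ 0.5298 -0.286   0.014 ] [np.float64(0.24786362074934884), np.float64(0.13403944627898193), np.float64(0.24735733957220607), np.float64(0.13148495148268824)]
mat [[0.655  0.4674 0.003 ]
 [0.6615 0.217  0.003 ]
 [0.3946 0.2087 0.003 ]
 [0.386  0.458  0.003 ]] [0.5243 0.3378 0.003 ] [np.float64(0.26921798390374757), np.float64(0.25052446923312255), np.float64(0.26707037424200675), np.float64(0.2494136841082724)]
v34 [0.5807 0.4007 0.045 ] 0.027832052442713553 yaw 0.1444512195948005
v24 [0.5823 0.2808 0.045 ] 0.02829335624151551 yaw 0.12773457361368779
c24 [0.451  0.3973 0.045 ] 0.028070242378798033 yaw -0.03901536964642214
c34 [0.4611 0.2795 0.045 ] 0.027778186715606678 yaw 0.07320592429058884
vial [[0.4089 0.1179 0.05  ]]
flask [[0.7793 0.1329 0.05  ]] petri [[0.7974 0.0276 0.015 ]]
```

```bash
cat >> h.py <<'E'
def cur():
    o=bot.get_obs(); return np.array(o['ee_pos']),R.from_rotvec(o['orientation']),o
def toolR(zl,xl,sgn):
    # leaf z, leaf x (world); sgn=+1: tool z=+leaf x ; -1: tool z=-leaf x
    zl=np.array(zl,float);zl/=np.linalg.norm(zl); xl=np.array(xl,float); xl-=zl*(xl@zl); xl/=np.linalg.norm(xl)
    X=-zl; Z=sgn*xl; Y=np.cross(Z,X); return R.from_matrix(np.c_[X,Y,Z])
def yawR(yaw,sgn): return toolR([0,0,1],[np.cos(yaw),np.sin(yaw),0],sgn)
def plan(P,Rt,maxmm=50,n=None):
    p,r,o=cur(); P=np.array(P); rel=(r.inv()*Rt).as_rotvec(); ang=np.degrees(np.linalg.norm(rel))
    N=n or int(max(np.ceil(np.linalg.norm(P-p)*1000/maxmm),np.ceil(ang/8.5),1))
    print('t',round(float(o['t']),2),'at',np.round(p,4),'dist',np.round(P-p,4),'rot deg',round(ang,1),'rows',N,'ax-frac-total',np.round(rel/np.pi,4))
    rows=[]
    for i in range(N):
        ri=r*R.from_rotvec(rel*i/N)
        s=ri.inv().apply((P-p)/N)/.25; rows.append(' '.join(f'{v:.3f}' for v in np.r_[s,rel/N/np.pi]))
    print(';\n'.join(rows))
E
python3 - <<'E'
from h import *
p,r,o=cur(); print(r.as_matrix().round(3)); print(bot.get_calibration('wrist'))
plan([.45,-.12,.36],yawR(0.0,-1)); plan([.45,-.12,.36],yawR(0.0,1))
E
```

```text
[[-0.     0.347 -0.938]
 [ 0.002 -0.938 -0.347]
 [-1.    -0.002 -0.   ]]
{'fov_y': 70.4292160500469, 'cx': 324.35262837155585, 'cy': 240.06784349298184, 'world_from_camera': array([[ 0.34772785,  0.91013766,  0.22524382,  0.27746314],
       [-0.93759385,  0.33799676,  0.0817066 , -0.56391005],
       [-0.00176743, -0.23959888,  0.97087036,  0.38270056],
       [ 0.        ,  0.        ,  0.        ,  1.        ]])}
t 0.1 at [ 0.217  -0.5855  0.2215] dist [0.233  0.4655 0.1385] rot deg 20.3 rows 11 ax-frac-total [0.1129 0.     0.0006]
-0.050 -0.129 -0.138 0.010 0.000 0.000;
-0.050 -0.134 -0.134 0.010 0.000 0.000;
-0.050 -0.138 -0.130 0.010 0.000 0.000;
-0.050 -0.142 -0.125 0.010 0.000 0.000;
-0.050 -0.146 -0.120 0.010 0.000 0.000;
-0.050 -0.150 -0.116 0.010 0.000 0.000;
-0.050 -0.154 -0.111 0.010 0.000 0.000;
-0.050 -0.157 -0.106 0.010 0.000 0.000;
-0.050 -0.160 -0.101 0.010 0.000 0.000;
-0.050 -0.163 -0.095 0.010 0.000 0.000;
-0.050 -0.166 -0.090 0.010 0.000 0.000
t 0.1 at [ 0.217  -0.5855  0.2215] dist [0.233  0.4655 0.1385] rot deg 159.7 rows 19 ax-frac-total [-8.871e-01 -8.000e-04  1.000e-04]
-0.029 -0.075 -0.080 -0.047 -0.000 0.000;
-0.029 -0.062 -0.090 -0.047 -0.000 0.000;
-0.029 -0.049 -0.098 -0.047 -0.000 0.000;
-0.029 -0.034 -0.104 -0.047 -0.000 0.000;
-0.029 -0.018 -0.108 -0.047 -0.000 0.000;
-0.029 -0.002 -0.110 -0.047 -0.000 0.000;
-0.029 0.014 -0.109 -0.047 -0.000 0.000;
-0.029 0.030 -0.106 -0.047 -0.000 0.000;
-0.029 0.045 -0.100 -0.047 -0.000 0.000;
-0.029 0.059 -0.092 -0.047 -0.000 0.000;
-0.029 0.072 -0.083 -0.047 -0.000 0.000;
-0.029 0.083 -0.071 -0.047 -0.000 0.000;
-0.029 0.093 -0.058 -0.047 -0.000 0.000;
-0.029 0.100 -0.044 -0.047 -0.000 0.000;
-0.029 0.106 -0.029 -0.047 -0.000 0.000;
-0.029 0.109 -0.013 -0.047 -0.000 0.000;
-0.029 0.110 0.003 -0.047 -0.000 0.000;
-0.029 0.108 0.019 -0.047 -0.000 0.000;
-0.029 0.104 0.034 -0.047 -0.000 0.000
```

Call:
play_rows(steps="-0.05 -0.13 -0.138 0.01 0 0; -0.05 -0.134 -0.134 0.01 0 0; -0.05 -0.138 -0.13 0.01 0 0; -0.05 -0.142 -0.125 0.01 0 0; -0.05 -0.146 -0.12 0.01 0 0; -0.05 -0.15 -0.116 0.01 0 0; -0.05 -0.154 -0.111 0.01 0 0; -0.05 -0.157 -0.106 0.01 0 0", hand=0)

```text
t: 0.9
ee_pos: [0.3865, -0.2401, 0.3171]
orientation: [2.18, 0.107, -2.192]
force: [0.8, -0.1, -0.8]
width: 0.0872
```

```bash
cat >> h.py <<'E'
def snap(name,cam='wrist'):
    c=bot.get_calibration(cam); im=bot.snapshot(cam)[:,:,::-1].copy(); cv2.imwrite(f'pics/{name}.png',im); import pickle; pickle.dump(c,open(f'pics/{name}.pkl','wb')); return c,im
def load(name):
    import pickle; return pickle.load(open(f'pics/{name}.pkl','rb')),cv2.imread(f'pics/{name}.png')
E
python3 - <<'E'
from h import *
plan([.45,-.0,.36],yawR(0.0,-1)); snap('w1')
E
```

```text
t 0.9 at [ 0.3865 -0.2401  0.3171] dist [0.0635 0.2401 0.0429] rot deg 4.8 rows 6 ax-frac-total [0.0263 0.0017 0.0047]
-0.027 -0.156 -0.055 0.004 0.000 0.001;
-0.027 -0.157 -0.053 0.004 0.000 0.001;
-0.027 -0.158 -0.051 0.004 0.000 0.001;
-0.028 -0.158 -0.049 0.004 0.000 0.001;
-0.028 -0.159 -0.047 0.004 0.000 0.001;
-0.028 -0.160 -0.045 0.004 0.000 0.001
```

View pics/w1.png

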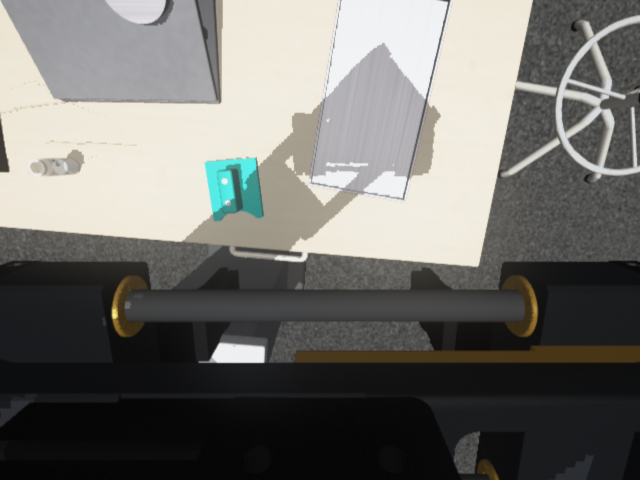

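Call:
play_rows(steps="0.03 -0.19 -0.05 0.004 0 0.001; 0.04 -0.19 -0.05 0.004 0 0.001; 0.05 -0.19 -0.05 0.004 0 0.001; 0.06 -0.19 -0.05 0.004 0 0.001; 0.06 -0.19 -0.05 0.004 0 0; 0.05 -0.1 -0.05 0.004 0 0; 0 0 0 0 0 0; 0 0 0 0 0 0")

```text
t: 1.75
ee_pos: [0.4478, 0.0288, 0.249]
orientation: [2.217, 0.017, -2.213]
force: [0.7, -1.2, 0.2]
width: 0.0873
```

Run:
```python
from h import *
plan([.46,.28,.25],yawR(0.073,-1)); snap('w2')
```

```text
t 1.75 at [0.4478 0.0288 0.249 ] dist [0.0122 0.2512 0.001 ] rot deg 3.4 rows 6 ax-frac-total [-0.0187 -0.0006  0.0003]
-0.000 -0.167 -0.011 -0.003 -0.000 0.000;
-0.001 -0.167 -0.012 -0.003 -0.000 0.000;
-0.001 -0.167 -0.014 -0.003 -0.000 0.000;
-0.001 -0.167 -0.015 -0.003 -0.000 0.000;
-0.001 -0.167 -0.017 -0.003 -0.000 0.000;
-0.001 -0.167 -0.019 -0.003 -0.000 0.000
```

View pics/w2.png

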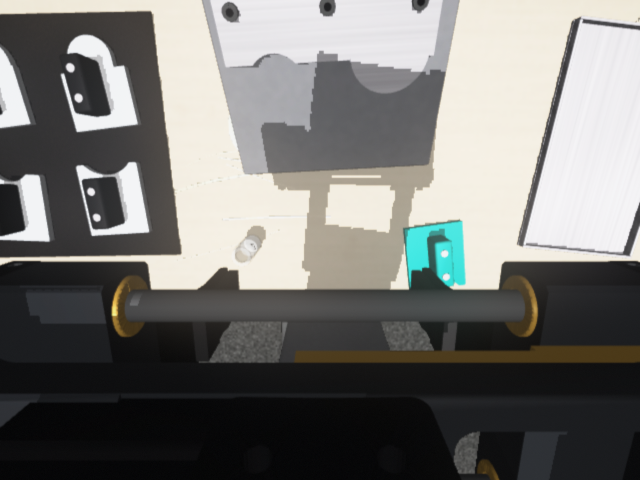

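Run:
```python
from h import *
c,im=load('w2')
def up(x0,y0,x1,y1,f,n,g=1.0):
    a=cv2.resize(im[y0:y1,x0:x1],None,fx=f,fy=f,interpolation=cv2.INTER_CUBIC)
    a=(255*(a/255.)**g).astype(np.uint8); cv2.imwrite(f'pics/{n}.png',a)
up(200,0,470,180,2.95,'w2s',.7)
```

```text
(no output)
```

View pics/w2s.png

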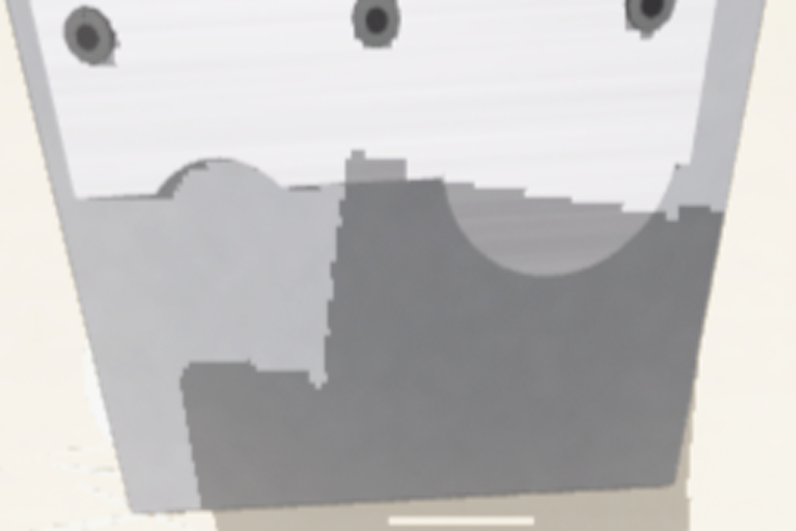

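```bash
cat > st.py <<'E'
from h import *
from scipy.optimize import least_squares
np.set_printoptions(precision=4,suppress=True)
c,im=load('w2'); cb=lambda p:np.array(p,float)/2.95+[200-.34,-.34]
def frame(O,yaw):
    h=np.array([np.cos(yaw),np.sin(yaw),0]); Y=np.array([-np.sin(yaw),np.cos(yaw),0]); s=np.radians(30)
    X=h*np.cos(s)+np.array([0,0,np.sin(s)]); return np.c_[X,Y,np.cross(X,Y)]
def onplate(c,uv,O,F,z):
    o,d=ray(c,uv); o2=(o-O)@F; d2=d@F; return o2+d2*((z-o2[2])/d2[:,2])[:,None]
if __name__=='__main__':
    L=onz(c,cb([(133,513),(676,485)]),.0175); d=L[0]-L[1]
    yaw=np.arctan2(-d[0],d[1]); O=L.mean(0); print('wrist lower edge',L,np.linalg.norm(d),yaw,O)
    O=np.array(O); F=frame(O,yaw)
    N=onplate(c,cb([(446,195),(455,217),(480,246),(510,266),(543,275),(580,271),(615,256),(645,230),(667,200)]),O,F,.014)
    H=onplate(c,cb([(160,193),(172,176),(192,163),(218,158),(245,163),(268,175),(281,187)]),O,F,.014)
    E=onplate(c,cb([(78,198),(150,197),(300,187),(435,180),(690,165)]),O,F,.014)
    print('edge',E)
    for n,P,r in [('nose',N,.034),('hollow',H,.024)]:
        s=least_squares(lambda q:np.hypot(P[:,0]-q[0],P[:,1]-q[1])-q[2],[P[:,0].mean(),P[:,1].mean(),r]); print(n,s.x,s.fun.std())
        s=least_squares(lambda q:np.hypot(P[:,0]-q[0],P[:,1]-q[1])-r,[P[:,0].mean()+(.02 if n=='nose' else -.02),P[:,1].mean()]); print(n,'fixed r',s.x,s.fun)
    S=onplate(c,cb([(88,36),(376,18),(651,5)]),O,F,.019); print('screws',S)
    # top cam
    ct=bot.get_calibration('top'); cb2=lambda p:np.array(p)/3.8+[290-.4,215-.4]
    N=onplate(ct,cb2([(224,150),(235,169),(250,180),(272,185),(295,181),(315,168),(328,145)]),O,F,.014)
    s=least_squares(lambda q:np.hypot(N[:,0]-q[0],N[:,1]-q[1])-.034,[.12,-.04]); print('top nose',s.x,s.fun)
E
python3 st.py
```

```text
wrist lower edge [[ 0.492   0.1193  0.0175]
 [ 0.5056 -0.0886  0.0175]] 0.20837993928721887 0.0650429445820803 [0.4988 0.0153 0.0175]
edge [[ 0.1166  0.0943  0.014 ]
 [ 0.1158  0.0732  0.014 ]
 [ 0.1163  0.0289  0.014 ]
 [ 0.1161 -0.0108  0.014 ]
 [ 0.1163 -0.0853  0.014 ]]
nose [ 0.1227 -0.0483  0.0357] 0.00030452478528888457
nose fixed r [ 0.1206 -0.0481] [ 0.0012  0.0007 -0.0006 -0.0007 -0.0003 -0.0001  0.0003  0.0004  0.0007]
hollow [0.1023 0.0524 0.0229] 0.00010428700248912916
hollow fixed r [0.101  0.0525] [-0.0004  0.0001  0.0002  0.0002 -0.     -0.0001 -0.0002]
screws [[ 0.1571  0.0808  0.019 ]
 [ 0.1573  0.0051  0.019 ]
 [ 0.1567 -0.0667  0.019 ]]
top nose [ 0.1233 -0.0456] [ 0.0009  0.0003  0.     -0.0004 -0.0003  0.0003  0.001 ]
```

Call:
play_rows(steps="0 -0.2 0.02 -0.003 0 0; 0 -0.2 0.02 -0.003 0 0; 0 -0.2 0.02 -0.003 0 0; 0 -0.2 0.02 -0.003 0 0; 0.04 -0.1 0.02 -0.003 0 0; 0.04 0 0.02 -0.003 0 0; 0 0 0 0 0 0")

```text
t: 2.5
ee_pos: [0.4171, 0.2483, 0.2325]
orientation: [2.206, 0.056, -2.184]
force: [-0.3, 0.9, -0.8]
width: 0.0875
```

Run:
```python
from h import *
plan([.46,.28,.10],yawR(0.073,-1)); c,im=snap('w3')
a=cv2.resize(im[0:270,100:500],None,fx=2,fy=2,interpolation=cv2.INTER_CUBIC);cv2.imwrite('pics/w3a.png',a)
```

```text
t 2.5 at [0.4171 0.2483 0.2325] dist [ 0.0429  0.0317 -0.1325] rot deg 1.3 rows 3 ax-frac-total [-0.0067 -0.0032 -0.0003]
0.177 -0.039 -0.058 -0.002 -0.001 -0.000;
0.177 -0.039 -0.058 -0.002 -0.001 -0.000;
0.177 -0.038 -0.059 -0.002 -0.001 -0.000
```

View pics/w3a.png

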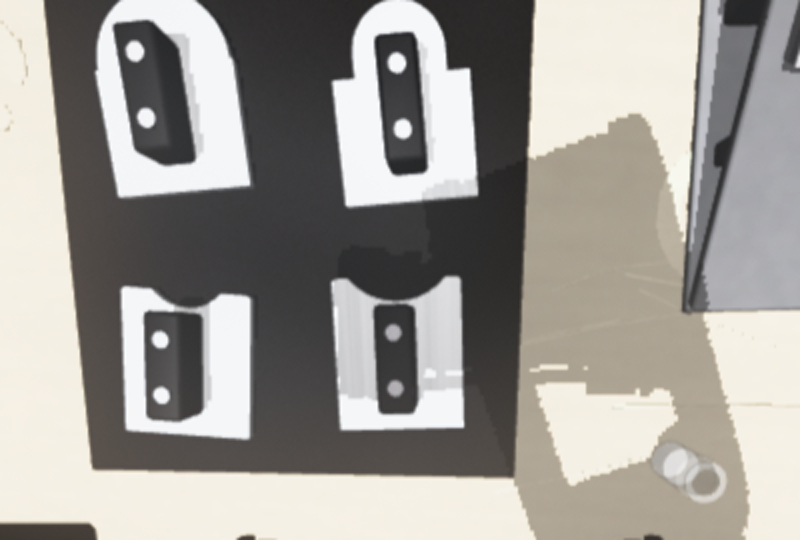

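Run:
```python
from h import *
np.set_printoptions(precision=4,suppress=True)
c,im=load('w3'); f=lambda p:np.array(p,float)/2+[100-.25,-.25]
def leaf(n,scr,back):
    S=onz(c,f(scr),.045); d=S[0]-S[1]; print(n,'screw mid',S.mean(0),np.linalg.norm(d),'yaw',np.arctan2(d[1],d[0]))
    B=onz(c,f(back),.011); d=B[0]-B[1]; y=np.arctan2(-d[0],d[1]); print('  back w',np.linalg.norm(d),'yaw',y,'mid+40',B.mean(0)+.04*np.array([np.cos(y),np.sin(y),0]))
leaf('c34',[(393,332),(395,388)],[(340,430),(464,427)])
leaf('c24',[(160,340),(161,395)],[(126,430),(250,438)])
leaf('v24',[(397,63),(402,128)],[(346,207),(478,194)])
leaf('v34',[(135,51),(146,118)],[(119,197),(252,185)])
M=onz(c,f([(93,468),(513,476)]),.003);print(M,np.linalg.norm(M[0]-M[1]))
V=onz(c,f([(675,463)]),.062);print('vial',V)
c,im=load('w2'); S=onz(c,[(91,192),(97,214.5)],.045); print(S.mean(0)); S=onz(c,[(70,68),(79,98)],.045); print('v24',S.mean(0))
```

```text
c34 screw mid [0.4585 0.2776 0.045 ] 0.027976348396162157 yaw 0.06970310704117642
  back w 0.07056831664435846 yaw 0.07643417066797917 mid+40 [0.4583 0.2774 0.011 ]
c24 screw mid [0.4486 0.3958 0.045 ] 0.02768901622538925 yaw -0.02687648818727295
  back w 0.07036082687711441 yaw -0.013516935416797644 mid+40 [0.4489 0.3954 0.011 ]
v24 screw mid [0.58   0.2791 0.045 ] 0.027481488867025755 yaw 0.1201231064807083
  back w 0.07002990919956917 yaw 0.14414647359218785 mid+40 [0.5796 0.2793 0.011 ]
v34 screw mid [0.5783 0.3992 0.045 ] 0.02814815164867525 yaw 0.1293709001472352
  back w 0.07070667189080469 yaw 0.1357341813008635 mid+40 [0.5781 0.3981 0.011 ]
[[0.3842 0.4555 0.003 ]
 [0.3922 0.2084 0.003 ]] 0.2472673470283634
vial [[0.4163 0.1345 0.062 ]]
[0.4595 0.2768 0.045 ]
v24 [0.5794 0.2786 0.045 ]
```

Call:
play_rows(steps="0.177 -0.039 -0.058 -0.002 -0.001 0; 0.177 -0.039 -0.058 -0.002 -0.001 0; 0.177 -0.039 -0.058 -0.002 -0.001 0; 0 0 0 0 0 0", hand=0)

```text
t: 2.95
ee_pos: [0.4695, 0.2742, 0.1022]
orientation: [2.204, 0.066, -2.179]
force: [-0.6, -0.5, -0.3]
width: 0.0867
```

Run:
```python
from h import *
plan([.4585,.2775,.016],yawR(0.072,-1))
```

```text
t 2.95 at [0.4695 0.2742 0.1022] dist [-0.011   0.0033 -0.0862] rot deg 1.0 rows 2 ax-frac-total [-0.004  -0.0037  0.0001]
0.172 -0.008 0.024 -0.002 -0.002 0.000;
0.172 -0.008 0.023 -0.002 -0.002 0.000
```

Call:
play_rows(steps="0.1 -0.006 0.016 -0.002 -0.002 0; 0.1 -0.006 0.016 -0.002 -0.002 0; 0.06 -0.003 0.01 -0.001 -0.001 0; 0.03 0 0.004 0 0 0; 0 0 0 0 0 0")

```text
t: 3.45
ee_pos: [0.4661, 0.272, 0.0354]
orientation: [2.195, 0.074, -2.183]
force: [-0.5, 0.3, -0.3]
width: 0.087
```

Run:
```python
from h import *
plan([.4585,.2775,.016],yawR(0.072,-1),n=2)
```

```text
t 3.45 at [0.4661 0.272  0.0354] dist [-0.0076  0.0055 -0.0194] rot deg 0.5 rows 2 ax-frac-total [-0.0021 -0.0017  0.0005]
0.039 -0.012 0.015 -0.001 -0.001 0.000;
0.039 -0.012 0.015 -0.001 -0.001 0.000
```

Call:
play_rows(steps="0.04 -0.018 0.025 -0.002 -0.001 0; 0.04 -0.014 0.018 0 0 0; 0.01 0 0 0 0 0; 0 0 0 0 0 0")

```text
t: 3.85
ee_pos: [0.4571, 0.2808, 0.0155]
orientation: [2.196, 0.083, -2.177]
force: [-0.1, 0.2, -0.1]
width: 0.0871
```

Run:
```python
from h import *
plan([.4585,.2775,.016],yawR(0.072,-1),n=1)
```

```text
t 3.85 at [0.4571 0.2808 0.0155] dist [ 0.0014 -0.0033  0.0005] rot deg 0.6 rows 1 ax-frac-total [-0.     -0.0028  0.0013]
-0.002 0.014 -0.005 -0.000 -0.003 0.001
```

Call:
play_rows(steps="0 0.013 -0.005 0 -0.003 0.001; 0 0 0 0 0 0")

```text
t: 4.05
ee_pos: [0.4588, 0.2779, 0.0159]
orientation: [2.184, 0.08, -2.185]
force: [0.5, -0.0, -0.2]
width: 0.0872
```

Call:
play_rows(steps="0 0 0 0 0 0; 0 0 0 0 0 0; 0 0 0 0 0 0; 0 0 0 0 0 0; 0 0 0 0 0 0; 0 0 0 0 0 0", hand=255)

```text
t: 4.65
ee_pos: [0.4597, 0.2779, 0.0166]
orientation: [2.186, 0.08, -2.185]
force: [0.8, 0.2, -0.4]
width: 0.047
```

Run:
```python
from h import *
p,r,o=cur();print(p.round(4),r.as_matrix().round(3),o['width'],o['t'],o['force'])
```

```text
[0.4597 0.2779 0.0166] [[ 0.     0.072 -0.997]
 [ 0.001 -0.997 -0.072]
 [-1.    -0.001 -0.   ]] 0.04695281249441705 4.65 [ 0.75901353  0.22112023 -0.41296694]
```

Call:
play_rows(steps="0 0 0 0 0 0; 0 0 0 0 0 0; 0 0 0 0 0 0; 0 0 0 0 0 0; 0 0 0 0 0 0; 0 0 0 0 0 0")

```text
t: 5.25
ee_pos: [0.4596, 0.2779, 0.0166]
orientation: [2.185, 0.08, -2.185]
force: [-0.3, 0.2, -0.2]
width: 0.0196
```

Run:
```python
from h import *
p,r,o=cur();print(p.round(4),r.as_matrix().round(3),o['width'],o['t'],o['force'])
```

```text
[0.4596 0.2779 0.0166] [[ 0.     0.072 -0.997]
 [ 0.001 -0.997 -0.072]
 [-1.    -0.001 -0.   ]] 0.01958464878078072 5.25 [-0.28280529  0.16001772 -0.17097318]
```

```bash
cat > pl.py <<'E'
from st import *
YAW=.065; O=np.array([.4990,.0157,.0175]); F=frame(O,YAW)
RT=toolR(F[:,2],F[:,0],-1)
def W(x,y,z): return O+F@np.array([x,y,z])
def here():
    p,r,o=cur(); print('plate xyz mm',((p-O)@F*1000).round(2),'force plate',(np.array(o['force'])@F).round(2),'rot err deg (plate axes)',np.degrees(F.T@((r*RT.inv()).as_rotvec())).round(2),'t',round(float(o['t']),2),'w',round(float(o['width']),4))
E
python3 - <<'E'
from pl import *
T=W(.030,-.0475,.055);print(T); plan(T+[0,0,.04],RT,maxmm=48)
E
```

```text
[ 0.5006 -0.0318  0.0801]
t 5.25 at [0.4596 0.2779 0.0166] dist [ 0.0409 -0.3097  0.1036] rot deg 30.0 rows 7 ax-frac-total [0.0022 0.1665 0.0009]
-0.059 0.178 -0.011 0.000 0.024 0.000;
-0.058 0.178 -0.015 0.000 0.024 0.000;
-0.057 0.178 -0.020 0.000 0.024 0.000;
-0.055 0.178 -0.024 0.000 0.024 0.000;
-0.053 0.178 -0.028 0.000 0.024 0.000;
-0.051 0.178 -0.032 0.000 0.024 0.000;
-0.048 0.178 -0.036 0.000 0.024 0.000
```

Call:
play_rows(steps="-0.1 0 0 0 0 0; -0.18 0 0 0 0 0; -0.18 0 0 0 0 0; -0.03 0 0 0 0 0; 0 0 0 0 0 0")

```text
t: 5.75
ee_pos: [0.4565, 0.2764, 0.1394]
orientation: [2.175, 0.077, -2.192]
force: [-0.6, -1.0, -2.6]
width: 0.0201
```

Run:
```python
from pl import *
T=W(.030,-.0475,.055);p,r,o=cur();print(p,o['force'],o['width']); plan(T+[0,0,.06],RT,maxmm=45)
```

```text
[0.4565 0.2764 0.1394] [-0.5953 -0.9932 -2.5807] 0.020120518928595475
t 5.75 at [0.4565 0.2764 0.1394] dist [ 0.0441 -0.3082  0.0008] rot deg 30.4 rows 7 ax-frac-total [0.0024 0.1691 0.    ]
-0.000 0.177 -0.012 0.000 0.024 0.000;
0.001 0.177 -0.013 0.000 0.024 0.000;
0.002 0.177 -0.013 0.000 0.024 0.000;
0.003 0.177 -0.013 0.000 0.024 0.000;
0.004 0.177 -0.013 0.000 0.024 0.000;
0.005 0.177 -0.013 0.000 0.024 0.000;
0.006 0.177 -0.012 0.000 0.024 0.000
```

Call:
play_rows(steps="0 0.177 -0.012 0 0.024 0; 0 0.177 -0.013 0 0.024 0; 0 0.177 -0.013 0 0.024 0; 0.003 0.177 -0.013 0 0.024 0; 0.004 0.177 -0.013 0 0.024 0; 0.005 0.177 -0.013 0 0.024 0; 0.006 0.177 -0.012 0 0.024 0; 0 0 0 0 0 0")

```text
t: 6.55
ee_pos: [0.495, -0.034, 0.1245]
orientation: [2.673, 0.098, -1.566]
force: [0.3, -0.4, -1.8]
width: 0.0199
```

Run:
```python
from pl import *
T=W(.030,-.0475,.035);here(); plan(T,RT,maxmm=45)
```

```text
plate xyz mm [ 47.22 -49.3   96.29] force plate [-0.65 -0.4  -1.73] rot err deg (plate axes) [0.09 0.73 0.64] t 6.55 w 0.0199
t 6.55 at [ 0.495  -0.034   0.1245] dist [ 0.0156  0.0028 -0.0617] rot deg 1.0 rows 2 ax-frac-total [0.0035 0.0041 0.0005]
0.123 -0.004 0.033 0.002 0.002 0.000;
0.123 -0.004 0.034 0.002 0.002 0.000
```

Call:
play_rows(steps="0.12 -0.006 0.034 0.002 0.002 0; 0.12 -0.006 0.034 0.002 0.002 0; 0.02 0 0.005 0 0 0; 0 0 0 0 0 0")

```text
t: 6.95
ee_pos: [0.5066, -0.0307, 0.0521]
orientation: [2.692, 0.081, -1.572]
force: [-0.2, -0.1, -1.0]
width: 0.0197
```

Run:
```python
from pl import *
T=W(.030,-.0475,.016);here(); plan(T,RT,maxmm=45)
```

```text
plate xyz mm [ 21.29 -46.79  27.67] force plate [-0.71 -0.06 -0.8 ] rot err deg (plate axes) [ 0.08  0.54 -0.6 ] t 6.95 w 0.0197
t 6.95 at [ 0.5066 -0.0307  0.0521] dist [ 0.0134  0.0002 -0.0057] rot deg 0.8 rows 1 ax-frac-total [-0.0033  0.003   0.0004]
0.046 0.003 -0.035 -0.003 0.003 0.000
```

Call:
play_rows(steps="0.02 0.003 -0.018 -0.002 0.002 0; 0.02 0.002 -0.014 -0.001 0.001 0; 0 0 0 0 0 0")

```text
t: 7.25
ee_pos: [0.5204, -0.0298, 0.0489]
orientation: [2.692, 0.093, -1.551]
force: [-0.2, -0.5, -1.1]
width: 0.0197
```

Run:
```python
from pl import *
T=W(.030,-.0475,.014);here(); plan(T,RT,maxmm=45)
```

```text
plate xyz mm [ 31.58 -46.83  17.99] force plate [-0.81 -0.49 -0.84] rot err deg (plate axes) [ 0.15 -0.11  0.15] t 7.25 w 0.0197
t 7.25 at [ 0.5204 -0.0298  0.0489] dist [ 0.0007 -0.0006 -0.0042] rot deg 0.2 rows 1 ax-frac-total [ 0.0008 -0.0006  0.0008]
0.016 0.003 0.006 0.001 -0.001 0.001
```

Now lower carefully to touch the slope.

Call:
play_rows(steps="0.012 0.003 0.003 0 0 0; 0.008 0 0 0 0 0; 0 0 0 0 0 0")

```text
t: 7.55
ee_pos: [0.524, -0.0306, 0.0465]
orientation: [2.693, 0.094, -1.545]
force: [0.4, -0.3, -2.4]
width: 0.0199
```

Run:
```python
from pl import *
here()
```

```text
plate xyz mm [ 33.53 -47.84  14.12] force plate [-0.84 -0.34 -2.23] rot err deg (plate axes) [ 0.13 -0.3   0.29] t 7.55 w 0.0199
```

Call:
play_rows(steps="0.006 0 0.003 0 0.001 0; 0.005 0 0 0 0 0; 0 0 0 0 0 0")

```text
t: 7.85
ee_pos: [0.5253, -0.0308, 0.0466]
orientation: [2.695, 0.097, -1.537]
force: [0.8, 0.1, -0.6]
width: 0.0199
```

Run:
```python
from pl import *
here()
```

```text
plate xyz mm [ 34.68 -48.11  13.63] force plate [ 0.39  0.09 -0.96] rot err deg (plate axes) [ 0.16 -0.6   0.45] t 7.85 w 0.0199
```

Call:
play_rows(steps="0.008 0 0 0.002 -0.003 0; 0.008 0 0 0.001 -0.001 0; 0.004 0 0 0 0 0")

```text
t: 8.15
ee_pos: [0.5273, -0.0305, 0.0452]
orientation: [2.689, 0.095, -1.558]
force: [-32.7, -4.2, 30.5]
width: 0.0196
```

Run:
```python
from pl import *
here()
```

```text
plate xyz mm [ 35.71 -47.99  11.35] force plate [-13.19  -2.08  42.88] rot err deg (plate axes) [0.25 0.18 0.13] t 8.15 w 0.0196
```

Call:
play_rows(steps="-0.006 0 0 0 0 0; 0 0 0 0 0 0")

```text
t: 8.35
ee_pos: [0.527, -0.031, 0.0474]
orientation: [2.69, 0.094, -1.556]
force: [0.3, -0.6, -2.5]
width: 0.0203
```

Run:
```python
from pl import *
here()
```

```text
plate xyz mm [ 36.54 -48.41  13.38] force plate [-1.06 -0.61 -2.32] rot err deg (plate axes) [0.2  0.11 0.13] t 8.35 w 0.0203
```

Call:
play_rows(steps="0.001 -0.002 -0.03 0 0 0; 0.001 -0.001 -0.025 0 0 0; 0 0 0 0 0 0")

```text
t: 8.65
ee_pos: [0.5407, -0.0295, 0.0544]
orientation: [2.691, 0.093, -1.556]
force: [-0.1, 0.4, -2.4]
width: 0.0197
```

Run:
```python
from pl import *
here()
```

```text
plate xyz mm [ 51.97 -47.77  12.6 ] force plate [-1.28  0.44 -2.05] rot err deg (plate axes) [0.18 0.06 0.09] t 8.65 w 0.0197
```

Call:
play_rows(steps="0.001 0 -0.014 0 0 0; 0.001 0 -0.006 0 0 0")

```text
t: 8.85
ee_pos: [0.5458, -0.0289, 0.0564]
orientation: [2.69, 0.093, -1.556]
force: [0.5, -1.1, -1.0]
width: 0.02
```

Run:
```python
from pl import *
here()
```

```text
plate xyz mm [ 57.35 -47.55  11.77] force plate [-0.13 -1.14 -1.14] rot err deg (plate axes) [0.2  0.09 0.1 ] t 8.85 w 0.02
```

Call:
play_rows(steps="0 0 -0.007 0 0 0; 0 0 -0.007 0 0 0")

```text
t: 9.05
ee_pos: [0.5483, -0.0284, 0.0574]
orientation: [2.689, 0.095, -1.559]
force: [-14.5, -3.5, 8.5]
width: 0.0198
```

Run:
```python
from pl import *
here()
```

```text
plate xyz mm [ 60.05 -47.17  11.44] force plate [-8.45 -2.57 14.69] rot err deg (plate axes) [0.25 0.2  0.12] t 9.05 w 0.0198
```

Call:
play_rows(steps="-0.002 0 -0.01 0 0 0; -0.001 0 -0.01 0 0 0")

```text
t: 9.25
ee_pos: [0.5483, -0.0281, 0.0575]
orientation: [2.681, 0.097, -1.57]
force: [-17.9, -7.0, 7.7]
width: 0.0197
```

Run:
```python
from pl import *
here(); c,im=snap('w4')
```

```text
plate xyz mm [ 60.09 -46.9   11.45] force plate [-12.03  -5.8   15.82] rot err deg (plate axes) [0.31 0.69 0.21] t 9.25 w 0.0197
```

View pics/w4.png

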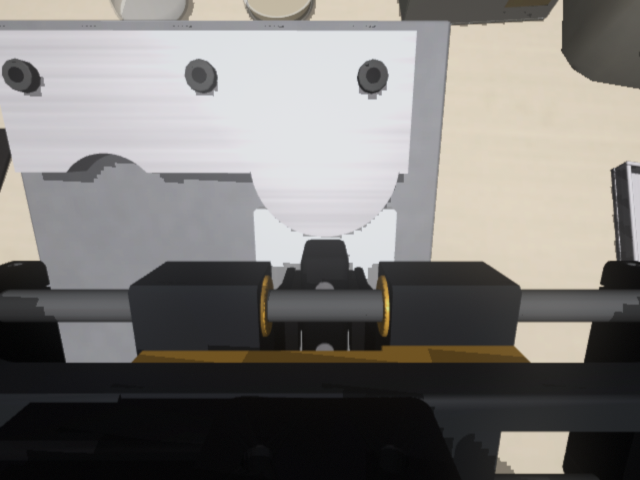

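Run:
```python
import cv2
im=cv2.imread('pics/w4.png')
cv2.imwrite('pics/w4a.png',cv2.resize(im[150:270,230:420],None,fx=4,fy=4,interpolation=cv2.INTER_CUBIC))
```

```text
(no output)
```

View pics/w4a.png

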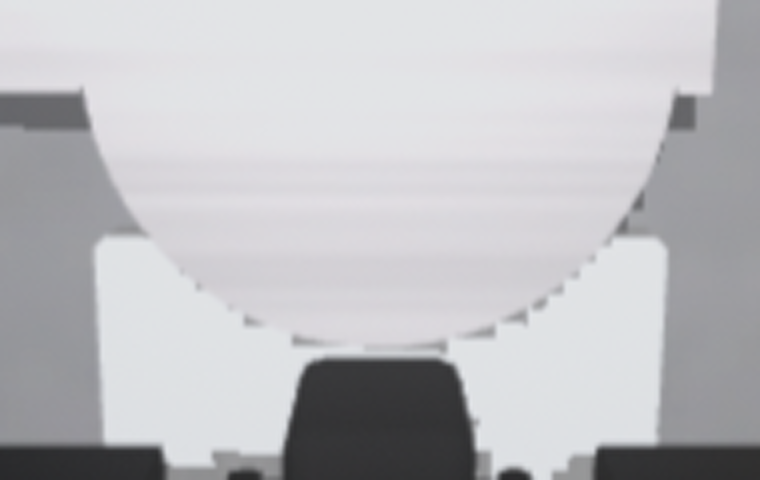

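Call:
play_rows(steps="-0.001 0.003 -0.012 0.001 0.003 0; 0 0.002 -0.012 0 0.002 0; 0 0.001 -0.012 0 0.001 0; 0 0 -0.012 0 0.001 0; 0 0 -0.012 0 0.001 0; 0 0 -0.012 0 0.001 0; 0 0 -0.012 0 0.001 0; 0 0 -0.012 0 0.001 0")

```text
t: 10.1
ee_pos: [0.5483, -0.028, 0.0573]
orientation: [2.675, 0.112, -1.577]
force: [-25.1, -6.3, 14.6]
width: 0.0198
```

Run:
```python
from pl import *
here(); c,im=snap('w5'); cv2.imwrite('pics/w5a.png',cv2.resize(im[150:270,230:420],None,fx=4,fy=4,interpolation=cv2.INTER_CUBIC))
```

```text
plate xyz mm [ 60.08 -46.81  11.31] force plate [-14.75  -4.62  25.33] rot err deg (plate axes) [0.77 1.02 0.51] t 10.1 w 0.0198
```

View pics/w5a.png

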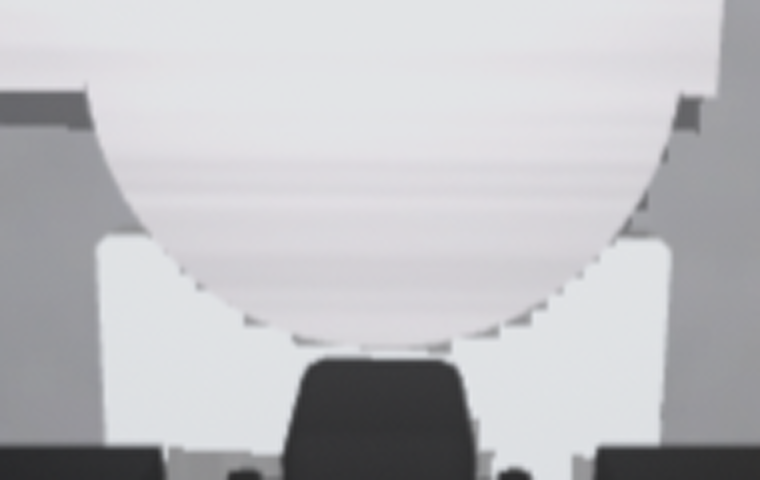

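Run:
```python
from pl import *
c,im=load('w5'); f=lambda p:np.array(p,float)/4+[230-.4,150-.4]
print('horns',onplate(c,f([(120,235),(640,238)]),O,F,.008)*1000)
print('nose tip',onplate(c,f([(384,347)]),O,F,.014)*1000)
print('leaf sides',onplate(c,f([(98,300),(667,300)]),O,F,.008)*1000)
print('nose sides',onplate(c,f([(86,90),(683,95)]),O,F,.014)*1000, 'edge',onplate(c,f([(30,92),(705,96)]),O,F,.014)*1000)
```

```text
horns [[ 99.0211 -15.5159   8.    ]
 [ 99.3706 -78.7519   8.    ]]
nose tip [[ 86.866  -47.8785  14.    ]]
leaf sides [[ 90.884  -12.4684   8.    ]
 [ 91.7253 -82.5045   8.    ]]
nose sides [[116.7432 -13.5195  14.    ]
 [116.8578 -81.5851  14.    ]] edge [[116.4547  -7.0841  14.    ]
 [116.7708 -84.0869  14.    ]]
```

Call:
play_rows(steps="-0.006 0 0.03 0 0 0; -0.06 0 0.06 0 -0.002 0; -0.16 0 0.02 0 -0.005 0; -0.18 0 0 0 0 0; -0.1 0 0 0 0 0; 0 0 0 0 0 0")

```text
t: 10.75
ee_pos: [0.4595, -0.0354, 0.1558]
orientation: [2.653, 0.111, -1.616]
force: [0.2, -0.2, -1.1]
width: 0.0201
```

```bash
cat > tr.py <<'E'
from h import *
np.set_printoptions(precision=4,suppress=True)
TY=-.092; TC=np.array([.5285,-.2875,.003])
TF=np.array([[np.cos(TY),-np.sin(TY),0],[np.sin(TY),np.cos(TY),0],[0,0,1]])
TR=yawR(TY,-1)
def WT(x,y,z): return TC+TF@np.array([x,y,z])
def hereT():
    p,r,o=cur(); print('tray mm',((p-TC)@TF*1000).round(2),'force',np.round(o['force'],2),'rot err',np.degrees((r*TR.inv()).as_rotvec()).round(2),'t',round(float(o['t']),2),'w',round(float(o['width']),4))
E
python3 - <<'E'
from pl import *
here()
from tr import *
plan(WT(.055,0,.13),TR,maxmm=45)
E
```

```text
plate xyz mm [ 32.14 -48.48 141.13] force plate [-0.44 -0.23 -1.06] rot err deg (plate axes) [0.79 2.68 0.42] t 10.75 w 0.0201
t 10.75 at [ 0.4595 -0.0354  0.1558] dist [ 0.1238 -0.2571 -0.0228] rot deg 28.9 rows 7 ax-frac-total [ 0.0524 -0.1512  0.0156]
0.038 0.152 -0.047 0.007 -0.022 0.002;
0.035 0.151 -0.053 0.007 -0.022 0.002;
0.032 0.149 -0.059 0.007 -0.022 0.002;
0.029 0.147 -0.065 0.007 -0.022 0.002;
0.026 0.146 -0.070 0.007 -0.022 0.002;
0.022 0.144 -0.075 0.007 -0.022 0.002;
0.018 0.142 -0.080 0.007 -0.022 0.002
```

Call:
play_rows(steps="0.02 0.152 -0.047 0.007 -0.022 0.002; 0.025 0.151 -0.053 0.007 -0.022 0.002; 0.03 0.149 -0.059 0.007 -0.022 0.002; 0.03 0.147 -0.065 0.007 -0.022 0.002; 0.026 0.146 -0.07 0.007 -0.022 0.002; 0.022 0.144 -0.075 0.007 -0.022 0.002; 0.018 0.142 -0.08 0.007 -0.022 0.002; 0 0 0 0 0 0")

```text
t: 11.55
ee_pos: [0.5833, -0.298, 0.1169]
orientation: [-2.139, 0.081, 2.211]
force: [-0.6, 1.1, -2.8]
width: 0.0197
```

Run:
```python
from tr import *
hereT(); snap('w6');plan(WT(.055,0,.06),TR,maxmm=45)
```

```text
tray mm [ 55.51  -5.47 113.86] force [-0.61  1.09 -2.85] rot err [0.54 1.88 0.54] t 11.55 w 0.0197
t 11.6 at [ 0.582  -0.2956  0.1175] dist [ 0.0013  0.0031 -0.0545] rot deg 2.0 rows 2 ax-frac-total [0.0033 0.0106 0.0026]
0.109 -0.005 -0.006 0.002 0.005 0.001;
0.109 -0.006 -0.004 0.002 0.005 0.001
```

View pics/w6.png

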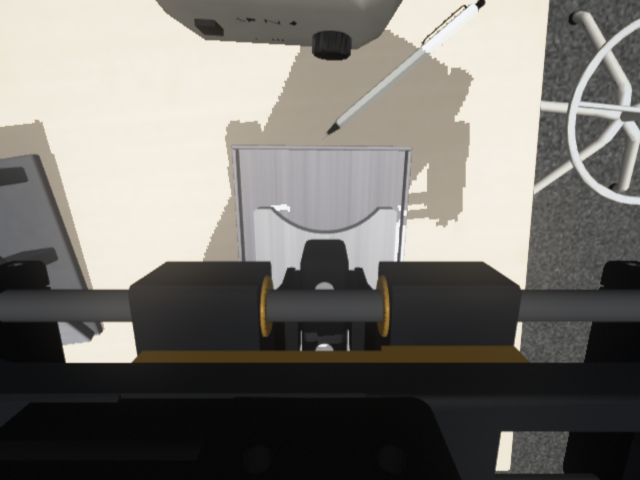

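Run:
```python
from tr import *
c,_=load('w6'); P=onz(c,[(234,147.5),(410.5,147.5)],.014); print(P,((P-TC)@TF*1000))
```

```text
[[ 0.6559 -0.2367  0.014 ]
 [ 0.6451 -0.3674  0.014 ]] [[122.1951  62.2817  11.    ]
 [123.4629 -68.8288  11.    ]]
```

Call:
play_rows(steps="0.11 -0.005 -0.002 0.002 0.005 0.001; 0.11 -0.005 -0.002 0.002 0.005 0.001; 0.06 0 0 0 0.001 0; 0 0 0 0 0 0")

```text
t: 12.0
ee_pos: [0.5811, -0.2882, 0.0401]
orientation: [-2.175, 0.094, 2.168]
force: [0.1, -0.4, -1.9]
width: 0.0197
```

Run:
```python
from tr import *
hereT(); plan(WT(.055,0,.018),TR,maxmm=45)
```

```text
tray mm [52.41  4.09 37.15] force [ 0.06 -0.36 -1.94] rot err [ 0.33 -0.19 -0.  ] t 12.0 w 0.0197
t 12.0 at [ 0.5811 -0.2882  0.0401] dist [ 0.0022 -0.0043 -0.0191] rot deg 0.4 rows 1 ax-frac-total [-0.     -0.0009  0.0019]
0.077 0.017 -0.010 -0.000 -0.001 0.002
```

Call:
play_rows(steps="0.04 0.02 -0.008 0 0 0.001; 0.04 0.008 0 0 0 0.001; 0.004 0 0 0 0 0; 0 0 0 0 0 0")

```text
t: 12.4
ee_pos: [0.5837, -0.2949, 0.02]
orientation: [-2.183, 0.101, 2.169]
force: [0.2, 0.1, -2.0]
width: 0.0195
```

Run:
```python
from tr import *
hereT()
```

```text
tray mm [55.61 -2.33 16.95] force [ 0.2   0.13 -2.05] rot err [-0.14 -0.38  0.09] t 12.4 w 0.0195
```

Call:
play_rows(steps="0.012 0 0 0 -0.001 0; 0.007 0 0 0 -0.001 0; 0 0 0 0 0 0")

```text
t: 12.7
ee_pos: [0.585, -0.2958, 0.0168]
orientation: [-2.18, 0.102, 2.174]
force: [-0.2, 0.2, -1.0]
width: 0.0196
```

Run:
```python
from tr import *
hereT()
```

```text
tray mm [57.01 -3.05 13.8 ] force [-0.22  0.17 -0.97] rot err [-0.21 -0.15  0.09] t 12.7 w 0.0196
```

Call:
play_rows(steps="0.007 0 0 0 0 0; 0.004 0 0 0 0 0")

```text
t: 12.9
ee_pos: [0.5855, -0.2961, 0.0145]
orientation: [-2.181, 0.103, 2.173]
force: [-0.6, 0.1, -1.1]
width: 0.0199
```

Run:
```python
from tr import *
hereT()
```

```text
tray mm [57.56 -3.31 11.53] force [-0.6   0.13 -1.06] rot err [-0.24 -0.21  0.09] t 12.9 w 0.0199
```

Call:
play_rows(steps="0.004 0 0 0 0 0; 0 0 0 0 0 0")

```text
t: 13.1
ee_pos: [0.5857, -0.2961, 0.0144]
orientation: [-2.181, 0.103, 2.173]
force: [-0.1, 0.0, -1.3]
width: 0.0199
```

Run:
```python
from tr import *
hereT()
```

```text
tray mm [57.76 -3.35 11.39] force [-0.06  0.03 -1.34] rot err [-0.24 -0.21  0.09] t 13.1 w 0.0199
```

Call:
play_rows(steps="0.005 0 0 0 0 0; 0.004 0 0 0 0 0")

```text
t: 13.3
ee_pos: [0.586, -0.2963, 0.0138]
orientation: [-2.182, 0.103, 2.173]
force: [-3.5, 2.2, 8.5]
width: 0.0196
```

Run:
```python
from tr import *
hereT()
```

```text
tray mm [58.12 -3.53 10.76] force [-3.45  2.17  8.47] rot err [-0.25 -0.23  0.09] t 13.3 w 0.0196
```

Floor contact. Release and wait, then rise.

Call:
play_rows(steps="0 0 0 0 0 0; 0 0 0 0 0 0; 0 0 0 0 0 0; 0 0 0 0 0 0; 0 0 0 0 0 0; 0 0 0 0 0 0; -0.01 0 0 0 0 0", hand=90)

```text
t: 14.0
ee_pos: [0.5864, -0.2967, 0.0158]
orientation: [-2.183, 0.104, 2.171]
force: [-0.9, -0.1, -0.4]
width: 0.0555
```

Call:
play_rows(steps="-0.06 0 0 0 0 0; -0.1 0 0.03 0 0 0; -0.18 0 0.06 0 0 0; -0.18 0 0.1 0 0 0; 0 0 0 0 0 0")

```text
t: 14.5
ee_pos: [0.5378, -0.2916, 0.1525]
orientation: [-2.184, 0.103, 2.172]
force: [2.2, -0.3, 1.5]
width: 0.0563
```

Run:
```python
from tr import *
hereT(); snap('w7'); plan([.55,.279,.2],yawR(.130,-1),maxmm=48)
```

```text
tray mm [  9.61  -3.22 149.52] force [ 2.17 -0.32  1.52] rot err [-0.32 -0.28  0.13] t 14.5 w 0.0563
t 14.55 at [ 0.5378 -0.291   0.1501] dist [0.0122 0.57   0.0499] rot deg 12.6 rows 12 ax-frac-total [-0.0699 -0.0011 -0.0013]
-0.017 -0.190 0.013 -0.006 -0.000 -0.000;
-0.017 -0.190 0.009 -0.006 -0.000 -0.000;
-0.017 -0.190 0.006 -0.006 -0.000 -0.000;
-0.017 -0.190 0.002 -0.006 -0.000 -0.000;
-0.017 -0.190 -0.001 -0.006 -0.000 -0.000;
-0.017 -0.190 -0.004 -0.006 -0.000 -0.000;
-0.017 -0.190 -0.008 -0.006 -0.000 -0.000;
-0.017 -0.190 -0.011 -0.006 -0.000 -0.000;
-0.017 -0.189 -0.015 -0.006 -0.000 -0.000;
-0.017 -0.189 -0.018 -0.006 -0.000 -0.000;
-0.017 -0.189 -0.022 -0.006 -0.000 -0.000;
-0.017 -0.188 -0.025 -0.006 -0.000 -0.000
```

View pics/w7.png

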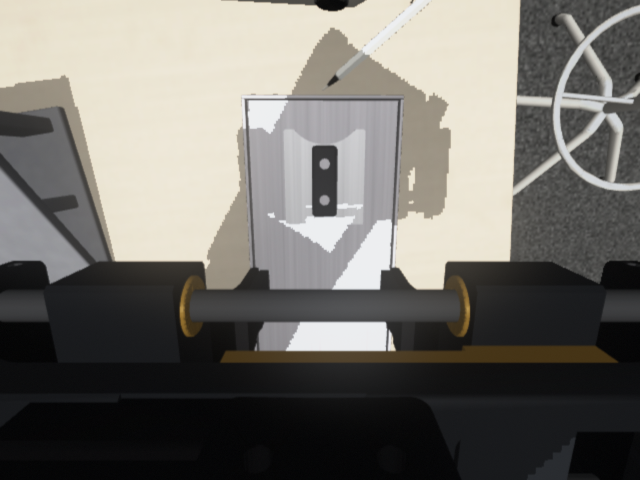

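Call:
play_rows(steps="-0.1 -0.17 0.01 -0.006 0 0; -0.05 -0.19 0.01 -0.006 0 0; -0.02 -0.19 0.006 -0.006 0 0; 0 -0.19 0.004 -0.006 0 0; 0 -0.19 0 -0.006 0 0; 0 -0.19 -0.004 -0.006 0 0; 0 -0.19 -0.008 -0.006 0 0; 0 -0.19 -0.01 -0.006 0 0")

```text
t: 15.35
ee_pos: [0.5436, 0.091, 0.1906]
orientation: [2.194, 0.056, -2.189]
force: [0.4, 0.8, 0.2]
width: 0.0562
```

Run:
```python
from tr import *
plan([.55,.279,.17],yawR(.130,-1),maxmm=48)
```

```text
t 15.35 at [0.5436 0.091  0.1906] dist [ 0.0064  0.188  -0.0206] rot deg 4.3 rows 4 ax-frac-total [-0.0238 -0.0006 -0.0013]
0.020 -0.187 -0.017 -0.006 -0.000 -0.000;
0.020 -0.187 -0.020 -0.006 -0.000 -0.000;
0.020 -0.187 -0.024 -0.006 -0.000 -0.000;
0.020 -0.186 -0.027 -0.006 -0.000 -0.000
```

Call:
play_rows(steps="0.01 -0.187 -0.017 -0.006 0 0; 0.02 -0.187 -0.01 -0.006 0 0; 0.02 -0.187 -0.01 -0.006 0 0; 0.02 -0.15 -0.01 -0.006 0 0; 0 0 0 0 0 0")

```text
t: 15.85
ee_pos: [0.5367, 0.283, 0.1694]
orientation: [2.145, 0.149, -2.149]
force: [0.8, -0.0, 0.3]
width: 0.0562
```

Run:
```python
from tr import *
plan([.5795,.279,.10],yawR(.130,-1),maxmm=48); c,im=snap('w8')
cv2.imwrite('pics/w8a.png',cv2.resize(im[60:270,200:450],None,fx=3,fy=3,interpolation=cv2.INTER_CUBIC))
```

```text
t 15.85 at [0.5367 0.283  0.1694] dist [ 0.0428 -0.004  -0.0694] rot deg 0.7 rows 2 ax-frac-total [ 0.0035  0.0005 -0.0008]
0.139 0.020 -0.084 0.002 0.000 -0.000;
0.139 0.019 -0.084 0.002 0.000 -0.000
```

View pics/w8a.png

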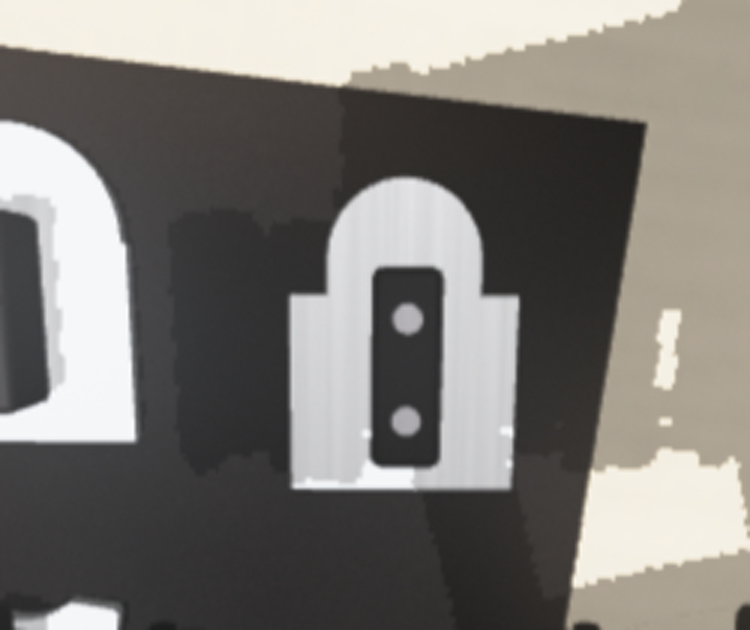

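Run:
```python
from tr import *
c,_=load('w8'); f=lambda p:np.array(p,float)/3+[200-.33,60-.33]
S=onz(c,f([(407,319),(406,421)]),.045); d=S[0]-S[1]; print(S.mean(0),np.linalg.norm(d),np.arctan2(d[1],d[0]))
B=onz(c,f([(291,489),(512,489)]),.011); d=B[0]-B[1]; y=np.arctan2(-d[0],d[1]); print(np.linalg.norm(d),y,B.mean(0)+.04*np.array([np.cos(y),np.sin(y),0]))
print('tip',onz(c,f([(405,177)]),.011)-.054*np.array([np.cos(.13),np.sin(.13),0]))
```

```text
[0.5799 0.2791 0.045 ] 0.027934293934656875 0.13918874615666865
0.07043069328877034 0.14090612923436904 [0.5799 0.2792 0.011 ]
tip [[0.58   0.2794 0.011 ]]
```

Call:
play_rows(steps="0.139 0.02 -0.084 0.001 0 0; 0.139 0.02 -0.084 0.001 0 0; 0.06 0 -0.01 0 0 0; 0 0 0 0 0 0", hand=90)

```text
t: 16.3
ee_pos: [0.5845, 0.2744, 0.0837]
orientation: [2.15, 0.137, -2.151]
force: [-1.5, -0.1, -0.8]
width: 0.0564
```

Run:
```python
from tr import *
plan([.5795,.279,.016],yawR(.130,-1),maxmm=48)
```

```text
t 16.3 at [0.5845 0.2744 0.0837] dist [-0.005   0.0046 -0.0677] rot deg 0.3 rows 2 ax-frac-total [ 0.0008  0.0003 -0.0017]
0.135 -0.011 0.009 0.000 0.000 -0.001;
0.135 -0.011 0.009 0.000 0.000 -0.001
```

Call:
play_rows(steps="0.1 -0.012 0.01 -0.002 0 -0.001; 0.1 -0.008 0.006 -0.001 0 0; 0.04 0 0 0 0 0; 0 0 0 0 0 0")

```text
t: 16.7
ee_pos: [0.5813, 0.2765, 0.0274]
orientation: [2.152, 0.148, -2.146]
force: [-0.2, -0.3, 0.3]
width: 0.0564
```

Run:
```python
from tr import *
plan([.58,.2792,.0155],yawR(.139,-1),n=2)
```

```text
t 16.7 at [0.5813 0.2765 0.0274] dist [-0.0013  0.0027 -0.0119] rot deg 0.2 rows 2 ax-frac-total [-0.0001 -0.0009 -0.0005]
0.024 -0.006 0.002 -0.000 -0.000 -0.000;
0.024 -0.006 0.002 -0.000 -0.000 -0.000
```

Call:
play_rows(steps="0.026 -0.008 0.003 0 0 0; 0.022 -0.005 0.002 0 0 0; 0 0 0 0 0 0")

```text
t: 17.0
ee_pos: [0.5819, 0.2803, 0.0191]
orientation: [2.158, 0.149, -2.141]
force: [0.4, -0.8, 0.1]
width: 0.0562
```

Run:
```python
from tr import *
plan([.58,.2792,.0155],yawR(.139,-1),n=1)
```

```text
t 17.0 at [0.5819 0.2803 0.0191] dist [-0.0019 -0.0011 -0.0036] rot deg 0.5 rows 1 ax-frac-total [-0.0002 -0.0026 -0.0002]
0.015 0.003 0.008 -0.000 -0.003 -0.000
```

Call:
play_rows(steps="0.015 0.004 0.01 0 -0.003 0; 0 0 0 0 0 0")

```text
t: 17.2
ee_pos: [0.5802, 0.2793, 0.0164]
orientation: [2.149, 0.149, -2.15]
force: [-1.4, -0.6, 0.1]
width: 0.0563
```

Call:
play_rows(steps="0 0 0 0 0 0; 0 0 0 0 0 0; 0 0 0 0 0 0; 0 0 0 0 0 0; 0 0 0 0 0 0; 0 0 0 0 0 0; 0 0 0 0 0 0", hand=255)

```text
t: 17.9
ee_pos: [0.5808, 0.2795, 0.0172]
orientation: [2.151, 0.149, -2.148]
force: [-0.2, -1.0, 1.1]
width: 0.0199
```

Run:
```python
from tr import *
plan([.58,.2792,.0155],yawR(.139,-1),n=1)
```

```text
t 17.9 at [0.5808 0.2795 0.0172] dist [-0.0008 -0.0003 -0.0017] rot deg 0.1 rows 1 ax-frac-total [-0.0001 -0.0003 -0.    ]
0.007 0.001 0.003 -0.000 -0.000 -0.000
```

Run:
```python
from pl import *
c,im=load('w5')
cv2.imwrite('pics/w5b.png',cv2.resize(im[130:200,0:180],None,fx=4.4,fy=4.4,interpolation=cv2.INTER_CUBIC))
```

```text
(no output)
```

View pics/w5b.png

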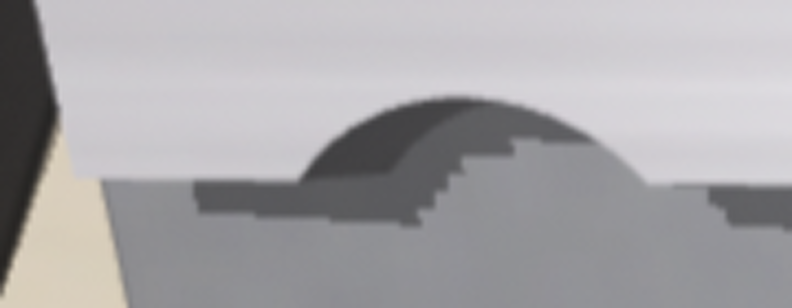

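Call:
play_rows(steps="-0.1 0 0 0 0 0; -0.18 0 0 0 0 0; -0.18 0 0.02 0 0 0; -0.1 0 0.03 0 0 0; 0 0 0 0 0 0")

```text
t: 18.4
ee_pos: [0.565, 0.2765, 0.1571]
orientation: [2.14, 0.146, -2.157]
force: [1.0, 0.3, -1.8]
width: 0.0194
```

Run:
```python
from pl import *
T=W(.045,.053,.06)+[0,0,.05]; print(T); plan(T,RT,maxmm=48)
```

```text
[0.5045 0.0692 0.142 ]
t 18.4 at [0.565  0.2765 0.1571] dist [-0.0605 -0.2074 -0.0152] rot deg 30.8 rows 5 ax-frac-total [0.023  0.1692 0.0054]
0.013 0.158 0.071 0.005 0.034 0.001;
0.006 0.159 0.069 0.005 0.034 0.001;
-0.001 0.160 0.067 0.005 0.034 0.001;
-0.007 0.161 0.065 0.005 0.034 0.001;
-0.013 0.161 0.061 0.005 0.034 0.001
```

Call:
play_rows(steps="0.005 0.158 0.071 0.005 0.034 0.001; 0.005 0.159 0.069 0.005 0.034 0.001; 0 0.16 0.067 0.005 0.034 0.001; -0.007 0.161 0.065 0.005 0.034 0.001; -0.013 0.161 0.061 0.005 0.034 0.001; 0 0 0 0 0 0")

```text
t: 19.0
ee_pos: [0.4943, 0.0636, 0.1199]
orientation: [2.691, 0.078, -1.562]
force: [-2.0, -0.1, -2.7]
width: 0.0198
```

Run:
```python
from pl import *
c,_=load('w5'); f=lambda p:np.array(p,float)/4.4+[-.4,130-.4]
print('hollow ends/deep',onplate(c,f([(301,180),(648,184),(455,96)]),O,F,.014)*1000)
here(); plan(W(.052,.053,.024),RT,maxmm=45)
```

```text
hollow ends/deep [[116.6271  70.9061  14.    ]
 [116.5763  34.4278  14.    ]
 [125.2843  53.3103  14.    ]]
plate xyz mm [49.82 48.13 89.52] force plate [-3.1   0.08 -1.37] rot err deg (plate axes) [-0.22  0.28 -0.35] t 19.0 w 0.0198
t 19.0 at [0.4943 0.0636 0.1199] dist [ 0.0343  0.0071 -0.0557] rot deg 0.5 rows 2 ax-frac-total [-0.002   0.0016 -0.0012]
0.131 -0.010 -0.005 -0.001 0.001 -0.001;
0.131 -0.010 -0.005 -0.001 0.001 -0.001
```

Call:
play_rows(steps="0.12 -0.012 -0.005 -0.001 0.001 -0.001; 0.12 -0.01 -0.005 -0.001 0.001 0; 0.02 0 0 0 0 0; 0 0 0 0 0 0")

```text
t: 19.4
ee_pos: [0.5237, 0.0681, 0.0576]
orientation: [2.691, 0.078, -1.562]
force: [0.9, 0.3, -1.4]
width: 0.0198
```

Run:
```python
from pl import *
here(); plan(W(.052,.053,.018),RT,maxmm=45)
```

```text
plate xyz mm [44.36 50.65 20.74] force plate [ 0.1   0.29 -1.7 ] rot err deg (plate axes) [-0.22  0.27 -0.35] t 19.4 w 0.0198
t 19.4 at [0.5237 0.0681 0.0576] dist [0.0078 0.0029 0.0015] rot deg 0.5 rows 1 ax-frac-total [-0.0019  0.0015 -0.0012]
0.011 -0.010 -0.031 -0.002 0.002 -0.001
```

Call:
play_rows(steps="0.012 -0.01 -0.03 -0.002 0.002 0; 0.008 -0.004 -0.025 0 0 0; 0 0 0 0 0 0")

```text
t: 19.7
ee_pos: [0.5393, 0.0733, 0.0616]
orientation: [2.691, 0.084, -1.549]
force: [1.5, -0.2, -1.5]
width: 0.0198
```

Run:
```python
from pl import *
here()
```

```text
plate xyz mm [60.1  54.9  16.22] force plate [ 0.51 -0.32 -2.02] rot err deg (plate axes) [-0.2  -0.15  0.1 ] t 19.7 w 0.0198
```

Call:
play_rows(steps="0.007 0.007 0 0 0 0; 0.004 0 0 0 0 0; 0 0 0 0 0 0")

```text
t: 20.0
ee_pos: [0.5418, 0.0718, 0.0619]
orientation: [2.691, 0.086, -1.545]
force: [-0.4, -0.3, -1.2]
width: 0.0199
```

Run:
```python
from pl import *
here()
```

```text
plate xyz mm [62.33 53.2  15.25] force plate [-0.98 -0.26 -0.82] rot err deg (plate axes) [-0.19 -0.28  0.22] t 20.0 w 0.0199
```

Call:
play_rows(steps="0.006 0 0 0 -0.001 0; 0.004 0 0 0 0 0")

```text
t: 20.2
ee_pos: [0.5425, 0.0718, 0.0615]
orientation: [2.687, 0.087, -1.55]
force: [-27.7, -4.6, 27.1]
width: 0.0195
```

Run:
```python
from pl import *
here()
```

```text
plate xyz mm [62.77 53.19 14.59] force plate [-10.64  -2.75  37.43] rot err deg (plate axes) [-0.17 -0.03  0.29] t 20.2 w 0.0195
```

Call:
play_rows(steps="-0.003 0 -0.01 0.001 0 0; 0 0 -0.015 0.001 0 0; 0 0 0 0 0 0")

```text
t: 20.5
ee_pos: [0.5484, 0.072, 0.0668]
orientation: [2.694, 0.082, -1.55]
force: [-1.0, -0.3, -1.5]
width: 0.0199
```

Run:
```python
from pl import *
here()
```

```text
plate xyz mm [70.57 53.   16.23] force plate [-1.67 -0.2  -0.78] rot err deg (plate axes) [-0.19 -0.16 -0.08] t 20.5 w 0.0199
```

Call:
play_rows(steps="0.003 0 -0.006 0 0 0; 0.003 0 -0.005 0 0 0; 0 0 -0.003 0 0 0")

```text
t: 20.8
ee_pos: [0.551, 0.0723, 0.0665]
orientation: [2.69, 0.083, -1.555]
force: [-13.4, -3.6, 10.9]
width: 0.0196
```

Run:
```python
from pl import *
here()
```

```text
plate xyz mm [72.59 53.12 14.62] force plate [-6.32 -2.75 16.25] rot err deg (plate axes) [-0.17  0.06 -0.05] t 20.8 w 0.0196
```

Call:
play_rows(steps="-0.001 0 -0.01 0 0 0; -0.001 0 -0.01 0 0 0; -0.001 0 -0.01 0 0 0")

```text
t: 21.1
ee_pos: [0.551, 0.0724, 0.0664]
orientation: [2.678, 0.084, -1.574]
force: [-14.6, -5.0, 8.4]
width: 0.02
```

Run:
```python
from pl import *
here()
```

```text
plate xyz mm [72.6  53.17 14.59] force plate [-8.74 -4.01 14.7 ] rot err deg (plate axes) [-0.12  0.9  -0.  ] t 21.1 w 0.02
```

Run:
```python
from pl import *
c,im=snap('w9'); cv2.imwrite('pics/w9a.png',cv2.resize(im[100:270,200:460],None,fx=3,fy=3,interpolation=cv2.INTER_CUBIC))
```

```text
(no output)
```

View pics/w9a.png

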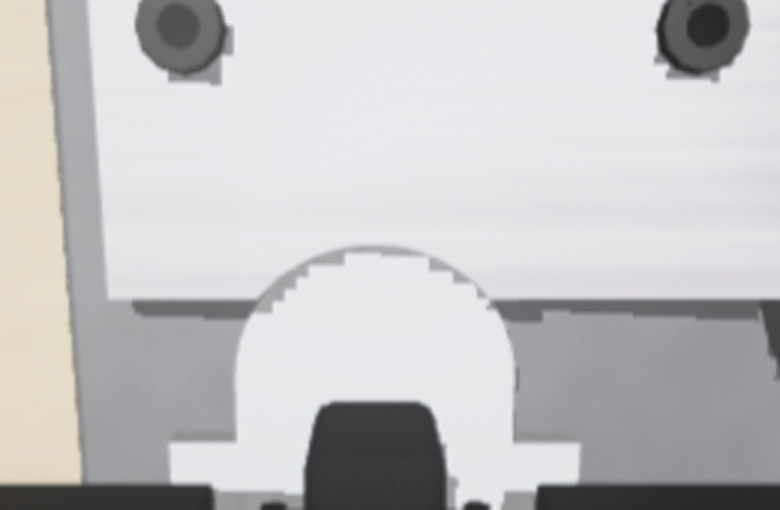

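Run:
```python
from pl import *
c,_=load('w9'); f=lambda p:np.array(p,float)/3+[200-.33,100-.33]
print('deep',onplate(c,f([(375,245)]),O,F,.014)*1000,'tip',onplate(c,f([(375,253)]),O,F,.008)*1000)
print('tongue sides',onplate(c,f([(237,375),(514,375)]),O,F,.008)*1000)
print('hollow ends',onplate(c,f([(258,299),(497,301)]),O,F,.014)*1000)
M=np.linalg.inv(c['world_from_camera']); print('cam plate',(c['world_from_camera'][:3,3]-O)@F*1000)
```

```text
deep [[125.0702  52.3946  14.    ]] tip [[123.2622  52.3768   8.    ]]
tongue sides [[103.0184  75.4699   8.    ]
 [103.0104  29.0845   8.    ]]
hollow ends [[116.6116  70.9155  14.    ]
 [116.2929  33.0552  14.    ]]
cam plate [139.114   52.8551 175.1439]
```

Call:
play_rows(steps="-0.003 0 -0.016 0 0.003 0; -0.001 0 -0.016 0 0.003 0; 0 0 -0.016 0 0.002 0")

```text
t: 21.45
ee_pos: [0.5511, 0.0725, 0.0664]
orientation: [2.679, 0.087, -1.572]
force: [-32.2, -7.6, 25.3]
width: 0.0197
```

Run:
```python
from pl import *
here()
```

```text
plate xyz mm [72.71 53.32 14.49] force plate [-15.57  -5.49  38.26] rot err deg (plate axes) [-0.04  0.8   0.05] t 21.45 w 0.0197
```

Call:
play_rows(steps="-0.006 0 -0.016 0 0 0; -0.004 0 -0.02 0 0 0; -0.003 0 -0.02 0 0 0")

```text
t: 21.75
ee_pos: [0.5509, 0.0728, 0.0668]
orientation: [2.66, 0.088, -1.605]
force: [-13.6, -5.3, 3.2]
width: 0.0203
```

Run:
```python
from pl import *
here()
```

```text
plate xyz mm [72.74 53.58 14.95] force plate [-10.44  -4.43   9.72] rot err deg (plate axes) [0.05 2.23 0.03] t 21.75 w 0.0203
```

Call:
play_rows(steps="-0.002 0.004 -0.014 0 0.005 0; -0.002 0.003 -0.014 0 0.004 0; -0.001 0.002 -0.014 0 0.003 0; -0.001 0.002 -0.014 0 0.003 0; -0.001 0.001 -0.014 0 0.003 0; -0.001 0.001 -0.014 0 0.003 0; -0.001 0 -0.014 0 0.003 0")

```text
t: 22.45
ee_pos: [0.5514, 0.0725, 0.0664]
orientation: [2.682, 0.102, -1.566]
force: [-19.8, -6.6, 13.1]
width: 0.0199
```

Run:
```python
from pl import *
here(); c,im=snap('w10'); cv2.imwrite('pics/w10a.png',cv2.resize(im[100:270,200:460],None,fx=3,fy=3,interpolation=cv2.INTER_CUBIC))
```

```text
plate xyz mm [72.94 53.25 14.39] force plate [-10.9   -5.25  21.42] rot err deg (plate axes) [0.42 0.55 0.35] t 22.45 w 0.0199
```

View pics/w10a.png

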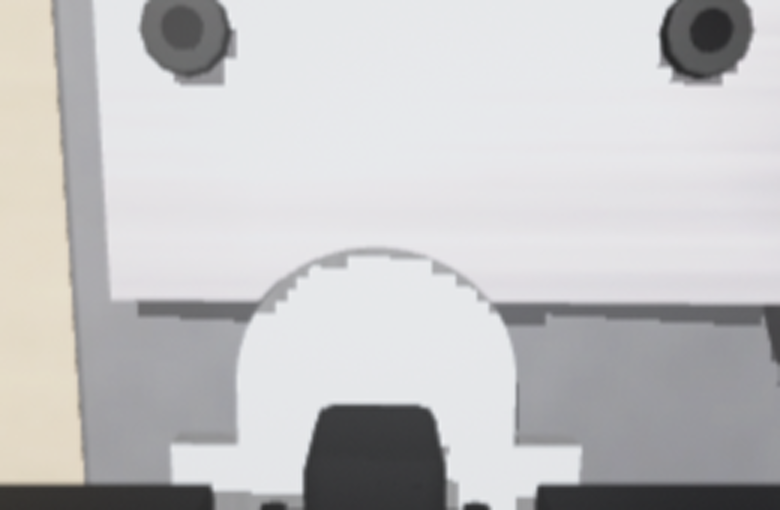

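Call:
play_rows(steps="-0.003 0.002 -0.018 0 0.001 0; -0.001 0.001 -0.018 0 0.002 0; -0.001 0.001 -0.018 0 0.002 0; -0.001 0 -0.018 0 0.002 0; -0.001 0 -0.018 0 0.002 0; -0.001 0 -0.018 0 0.002 0")

```text
t: 23.1
ee_pos: [0.5514, 0.0725, 0.0663]
orientation: [2.666, 0.111, -1.587]
force: [-26.3, -6.6, 19.0]
width: 0.0199
```

Run:
```python
from pl import *
here()
```

```text
plate xyz mm [72.87 53.3  14.3 ] force plate [-13.61  -4.85  29.81] rot err deg (plate axes) [0.67 1.53 0.62] t 23.1 w 0.0199
```

Call:
play_rows(steps="-0.006 0 0.03 0 0 0; -0.06 0 0.05 0 -0.002 0; -0.17 0 0.02 0 -0.005 0; -0.18 0 0 0 0 0; -0.1 0 0 0 0 0; 0 0 0 0 0 0")

```text
t: 23.7
ee_pos: [0.4648, 0.0649, 0.1681]
orientation: [2.641, 0.109, -1.628]
force: [0.4, -0.3, -1.6]
width: 0.0201
```

Run:
```python
from pl import *
from tr import *
here(); plan(WT(-.055,-.003,.13),TR,maxmm=47)
```

```text
plate xyz mm [ 48.53  51.36 145.86] force plate [-0.52 -0.34 -1.6 ] rot err deg (plate axes) [0.66 3.27 0.59] t 23.7 w 0.0201
t 23.7 at [0.4648 0.0649 0.1681] dist [ 0.0086 -0.3504 -0.0351] rot deg 28.4 rows 8 ax-frac-total [ 0.0532 -0.148   0.0144]
0.011 0.175 0.016 0.007 -0.018 0.002;
0.012 0.175 0.012 0.007 -0.018 0.002;
0.014 0.175 0.007 0.007 -0.018 0.002;
0.015 0.175 0.003 0.007 -0.018 0.002;
0.016 0.175 -0.002 0.007 -0.018 0.002;
0.017 0.175 -0.006 0.007 -0.018 0.002;
0.017 0.175 -0.011 0.007 -0.018 0.002;
0.018 0.175 -0.016 0.007 -0.018 0.002
```

Call:
play_rows(steps="0 0.175 0.016 0.007 -0.018 0.002; 0.005 0.175 0.012 0.007 -0.018 0.002; 0.01 0.175 0.007 0.007 -0.018 0.002; 0.015 0.175 0.003 0.007 -0.018 0.002; 0.016 0.175 -0.002 0.007 -0.018 0.002; 0.017 0.175 -0.006 0.007 -0.018 0.002; 0.017 0.175 -0.011 0.007 -0.018 0.002; 0.018 0.175 -0.016 0.007 -0.018 0.002")

```text
t: 24.5
ee_pos: [0.4721, -0.2917, 0.1269]
orientation: [-2.171, 0.102, 2.172]
force: [1.0, 1.0, -0.8]
width: 0.0198
```

Call:
play_rows(steps="0 0 0 0 0 0")

```text
t: 24.6
ee_pos: [0.472, -0.2962, 0.1225]
orientation: [-2.164, 0.105, 2.174]
force: [-0.1, 1.0, -1.9]
width: 0.0197
```

Run:
```python
from tr import *
hereT(); snap('w11');plan(WT(-.055,-.003,.05),TR,maxmm=45)
```

```text
tray mm [-55.45 -13.89 119.46] force [-0.14  0.96 -1.93] rot err [ 0.17  0.27 -0.44] t 24.6 w 0.0197
t 24.65 at [ 0.4716 -0.2937  0.1225] dist [ 0.0019  0.0083 -0.0695] rot deg 0.5 rows 2 ax-frac-total [-0.0021  0.0015  0.0015]
0.139 -0.016 -0.003 -0.001 0.001 0.001;
0.139 -0.017 -0.003 -0.001 0.001 0.001
```

View pics/w11.png

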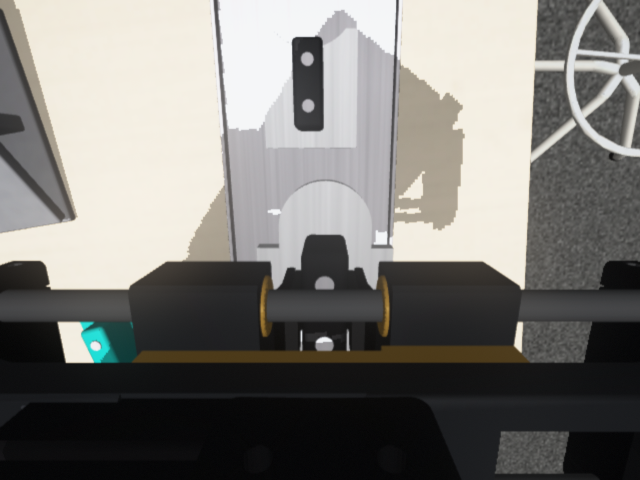

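Call:
play_rows(steps="0.12 -0.014 -0.003 -0.001 0.001 0.001; 0.12 -0.014 -0.003 -0.001 0.001 0.001; 0.06 0 0 0 0 0; 0 0 0 0 0 0")

```text
t: 25.05
ee_pos: [0.4738, -0.2833, 0.0404]
orientation: [-2.177, 0.097, 2.171]
force: [-0.3, 0.5, -1.8]
width: 0.0195
```

Run:
```python
from tr import *
hereT();plan(WT(-.055,-.003,.02),TR,maxmm=45)
```

```text
tray mm [-54.85  -0.8   37.39] force [-0.32  0.49 -1.79] rot err [ 0.08 -0.15  0.06] t 25.05 w 0.0195
t 25.05 at [ 0.4738 -0.2833  0.0404] dist [-0.0004 -0.0022 -0.0174] rot deg 0.2 rows 1 ax-frac-total [ 0.0003 -0.0008  0.0005]
0.070 0.009 0.001 0.000 -0.001 0.001
```

Call:
play_rows(steps="0.045 0.008 0 0 -0.001 0; 0.032 0.002 0 0 0 0; 0 0 0 0 0 0; 0.006 0 0 0 0 0; 0 0 0 0 0 0")

```text
t: 25.55
ee_pos: [0.4753, -0.2851, 0.0199]
orientation: [-2.179, 0.097, 2.173]
force: [0.6, 0.2, -1.4]
width: 0.0197
```

Run:
```python
from tr import *
hereT()
```

```text
tray mm [-53.24  -2.54  16.88] force [ 0.62  0.24 -1.38] rot err [-0.01 -0.16  0.17] t 25.55 w 0.0197
```

Call:
play_rows(steps="0.007 0 0 0 0 0; 0.005 0 0 0 0 0; 0.003 0 0 0 0 0")

```text
t: 25.85
ee_pos: [0.4764, -0.2862, 0.0177]
orientation: [-2.183, 0.099, 2.171]
force: [-0.9, 2.0, 1.6]
width: 0.0197
```

Run:
```python
from tr import *
hereT()
```

```text
tray mm [-51.98  -3.47  14.68] force [-0.91  1.99  1.64] rot err [-0.12 -0.31  0.15] t 25.85 w 0.0197
```

Light floor contact; a hair more, then release.

Call:
play_rows(steps="0.003 0 0 0 0 0")

```text
t: 25.95
ee_pos: [0.4765, -0.2862, 0.0174]
orientation: [-2.182, 0.099, 2.17]
force: [-1.4, 0.9, 4.5]
width: 0.0195
```

Call:
play_rows(steps="0 0 0 0 0 0; 0 0 0 0 0 0; 0 0 0 0 0 0; 0 0 0 0 0 0; 0 0 0 0 0 0; 0 0 0 0 0 0; 0 0 0 0 0 0; -0.02 0 0 0 0 0", hand=80)

```text
t: 26.75
ee_pos: [0.4768, -0.2867, 0.0226]
orientation: [-2.184, 0.1, 2.17]
force: [0.2, -0.1, 0.3]
width: 0.0593
```

Call:
play_rows(steps="-0.06 0 0 0 0 0; -0.1 0 0 0 0 0; -0.18 0 0.06 0 0 0; -0.18 0 0.1 0 0 0; -0.1 0 0.1 0 0 0; 0 0 0 0 0 0; 0 0 0 0 0 0")

```text
t: 27.45
ee_pos: [0.4108, -0.2811, 0.1895]
orientation: [-2.192, 0.105, 2.167]
force: [-0.4, 0.5, -1.0]
width: 0.0597
```

Run:
```python
from tr import *
hereT(); snap('w12'); snap('top1','top'); snap('scene1','scene')
```

```text
tray mm [-117.75   -4.44  186.54] force [-0.42  0.51 -1.03] rot err [-0.45 -0.61  0.19] t 27.45 w 0.0597
```

View pics/w12.png

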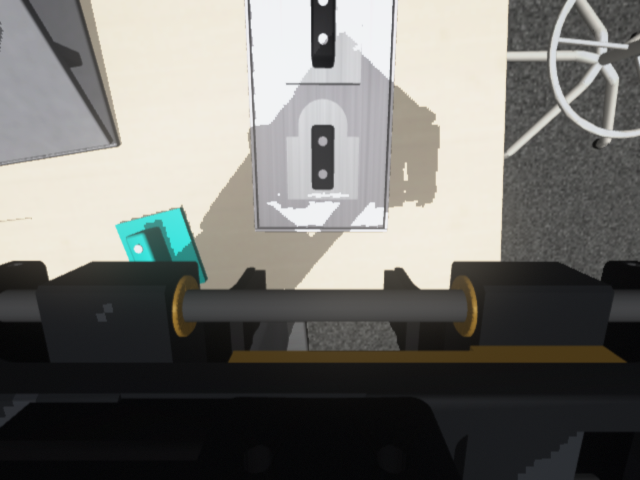

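View pics/scene1.png

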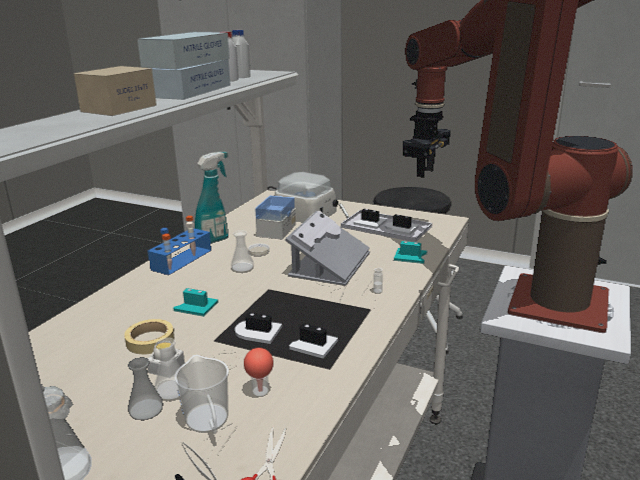

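View pics/top1.png

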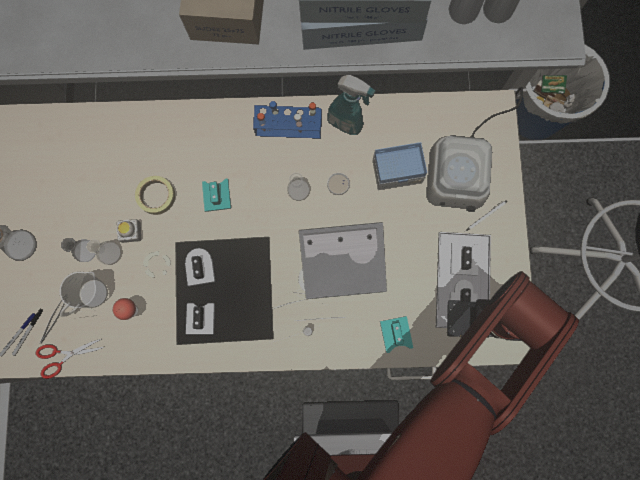

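Run:
```python
from tr import *
c,_=load('w12')
for n,s in [('v24',[(323,140.5),(322.5,174)])]:
    S=onz(c,s,.045); print(n,((S.mean(0)-TC)@TF*1000),np.linalg.norm(S[0]-S[1]))
c,_=load('w11'); S=onz(c,[(307,58.5),(308,105.5)],.045); print('c34',((S.mean(0)-TC)@TF*1000),np.linalg.norm(S[0]-S[1]))
print(bot.finish_job())
```

```text
v24 [-52.7601  -4.5751  42.    ] 0.028505583107860107
c34 [55.0714 -4.4002 42.    ] 0.02807556965181598
the job is handed in; nothing more can be done
None
```

I pressed both matching leaves home on the plate and laid them flat in the tray, then handed the job in at about 27.5 s. `finish_job` gave no verdict, so these are my own checks.

- **Hollowed leaf on the nose (leaf_c34):** it was pushed uphill for about 0.8 s and did not move further. The push was roughly 15 N up the slope and 25 N into it. In the close picture its horns and the nose tip agreed with a seated fit to about 1 mm, both along and across the slope.
- **Round-ended leaf in the hollow (leaf_v24):** it was held against its stop for over 1 s, with about 10–15 N up the slope. It was centred to about 0.3 mm and within about 2.3° of the slope at worst.
- **Final positions:** the picture measurements put leaf_c34 at tray x = 55, y = -4 mm and leaf_v24 at x = -53, y = -5 mm. The two leaves in the tray and the other two on the mat looked flat. The vial, flask and petri dish were where they started, by eye, and the arm was clear of everything.

**What disagreed:**
- **Cameras:** the top and wrist cameras differed by about 2 mm, so I relied on contact for the final fit.
- **Slip in the grip:** leaf_c34 probably slipped a millimetre or two in the grip at its first touch on the slope, when the force reached about 43 N. It seated with the tool about 1.6 mm further up the slope than planned.
- **Gap in the hollow:** a strip of up to about 1.8 mm showed at the tip of leaf_v24. I took it for a shadow, because the leaf would go no further.

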